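# Load the specimen carrier and bring the holding foot down with the coarse ring only

## Task

Slide the specimen carrier, nose first, along the stand's channel under the raised foot until it is home against the stop, let go of it, then turn only the outer (coarse) ring of the two concentric knobs clockwise until the sprung foot holds the specimen disc with a light but definite pressure of about 9 N. The inner (fine) knob must stay exactly as it is set, the specimen must not be squeezed hard (never 18 N), and the foot must be moved by the ring, not pushed by hand. Leave the neighbouring things where they stand and let go of everything.

Things in the scene. Friction and masses are not known exactly. Their poses are not given: they have to be found in the camera images.
- stand: The fixed holding stand: aluminium base plate (210 long, 100 wide, top 12 mm above the table) with a grey square column (44 x 44, top at 112) near its far end. Origin on the table under the vertical axis of column and both knobs; x points from the loading side to the column, z up. The plate runs from x = -175 to +35; a loading channel runs along x on y = 0 in front of the column.
- stop_face (a point): Where the carrier's nose must rest: middle of the face of the steel stop (18 mm high) that closes the channel, on the channel floor, at (-30, 0, 12) in the stand's frame. Same axes as the stand.
- channel_mouth (a point): Mouth of the channel, on its floor, at (-112, 0, 12) in the stand's frame, same axes. The two rails are 7 mm high, their inner faces 46 mm apart from x = -85 to -30 and flaring from there to about 60 mm at the mouth. In front of the mouth the plate is open.
- carrier_fin (a point): Place to grip on the carrier's upright fin, on its middle, 37 mm above the carrier's underside. x points to the carrier's nose, y across, z up. The fin is 24 long (x), 12 wide (y), its top 54 above the underside, its foot on the 12 mm high sled; it stands 75 mm behind the nose and is pinched across y from above.
- carrier_nose (a point): Lower edge of the carrier's nose: middle of its front face, at the underside. Same axes as carrier_fin. Home means at the stop.
- carrier: Loose aluminium sled, about 0.2 kg, 90 long x 40 wide x 12 high; origin at the centre of its underside, 45 mm behind the nose and 30 mm ahead of the fin's middle. A flat white specimen disc, 26 mm wide, lies in it 25 mm behind the nose; it stands 1 to 6 mm proud of the sled, differently each time, and this height is not measured.
- coarse_grip (a point): On the knob axis, half-way up the outer (coarse) ring: ribbed black ring, 52 mm across, 20 mm high, from 130 to 150 mm above the table. It is the lower and wider of the two knobs; 18 mm of free height lie below it, around a thin neck, and the column under that is narrower than the ring (44 mm square).
- coarse (a joint): Angle of the coarse ring, rad, growing clockwise seen from above; starts at 0 to 0.25, ends at 2.4. Each rad clockwise lowers the foot by 8 mm. Turning takes a steady friction torque of about 0.12 N m, which also holds the ring where it is left; once the pad bears on the disc the torque rises by 0.008 N m per newton of pressure . While the hand rests, the friction can act either way.
- fine (a joint): Angle of the inner (fine) knob, rad, clockwise from above. It turns at the lightest touch and does not move when the coarse ring is turned.
- fine_mark (a point): White dot on the top of the inner (fine) knob, 9 mm from the axis, 170 mm above the table. The knob is black, ribbed, 26 mm across and 20 mm high; it stands on the same axis right above the coarse ring, from 150 to 170 mm above the table, so a gripper must straddle it to reach the ring.
- foot: The holding foot: a steel arm 16 mm wide that reaches from the column towards -x of the stand to x = -71, its top 73 mm above the table when raised. Its origin lies at the stand's origin when the ring reads 0, and sinks 8 mm per rad. Its sprung pad hangs over the channel at x = -55.
- pad_face (a point): Where the lower face of the foot's round black pad (14 mm wide) is while the pad is unloaded (a point fixed to the foot): 35 mm above the table at ring 0, which leaves 5 to 10 mm over the disc of a loaded carrier. The pad gives way upwards against a spring of 8 N per mm (so one newton of pressure is about 0.016 rad of ring after the first touch).
- slidebox: White box 75 x 30 x 30 mm, bystander; it changes places with the carrier. Origin at the centre of its underside.
- dropper1: Small white dropper bottle, red cap, 25 wide, 64 high, bystander beside the stand. Origin under its centre.
- dropper2: Small white dropper bottle, white cap, 25 wide, 64 high, bystander on the other side of the stand. Origin under its centre.
- jar: Small amber jar, 52 wide, 55 high, bystander. Origin under its centre.
- tweezers: Steel tweezers lying flat, 120 long, bystander. Origin at the middle.

How it is judged:
On the way, in this order (a step that is already met when the one before it is completed fails the run):
1. the carrier lies home in the channel against the stop, with the foot still clear of it (x of carrier_nose in the frame of stand above -0.0325 m and y of carrier_nose in the frame of stand between -0.005 and 0.005 m and z of carrier_nose in the frame of stand below 0.0145 m and angle between the x axis of carrier_nose and the x axis of stand, either way round below 0.12 rad and angle between carrier_nose's own z axis and vertical below 0.05 rad and contact force between foot and carrier below 0.5 N and contact force between the fingers and carrier below 0.2 N), for 0.2 s.
2. the foot bears on the specimen with 4 to 15 N (contact force between foot and carrier between 4 and 15 N), for 0.2 s.
At the end, for the whole second after the job is handed in: The carrier lies flat in the channel, its nose within 2.5 mm of the stop and within 5 mm of the channel's middle line; the foot presses on it with 4 to 15 N; the fine knob is where it was (within about 0.15 rad); everything is at rest (all of step 2 and x of carrier_nose in the frame of stand above -0.0325 m and y of carrier_nose in the frame of stand between -0.005 and 0.005 m and z of carrier_nose in the frame of stand below 0.0145 m and angle between the x axis of carrier_nose and the x axis of stand, either way round below 0.12 rad and angle between carrier_nose's own z axis and vertical below 0.05 rad and distance of fine_mark from where it was at the start of the episode below 0.0015 m and linear speed of carrier below 0.01 m/s and velocity of joint coarse below 0.05 rad/s); the robot touches nothing.
It fails at once if the fine knob is turned or pushed (its mark moves 1.5 mm, about 0.17 rad) (distance of fine_mark from where it was at the start of the episode above 0.0015 m).
It fails at once if the specimen is squeezed with more than 18 N (contact force between foot and carrier above 18 N).
It fails at once if the foot is pushed by the robot (over 5 N) (contact force between any of the fingers, the arm and foot above 5 N).
It fails at once if a neighbouring thing (white box, dropper bottles, jar, tweezers) is shifted by more than 20 mm (distance of any of slidebox, dropper1, dropper2, jar, tweezers from where it was at the start of the episode above 0.02 m).
It also fails if it takes over 72 s, if anything falls off the work surface, if the arm or the gripper's body presses on something with over 40 N, if the wrist force passes 120 N, or if a joint passes its speed limit or range.

## Robot

A 7-joint arm with a two-finger parallel gripper is mounted at the origin on the work surface. World frame = base frame: x ahead of the robot, y to its left, z up, the work surface at z = 0. Lengths are in m, angles in rad, forces in N, time in s.
With the tool pointing down it reaches from about 0.4 to 0.85 m from the base axis. Payload 10.4 kg.
Tool frame: the origin (TCP) lies midway between the tips of the shut fingers; the grasp point (between the pads) lies 19 mm behind it; z points along the fingers, y is the direction in which the jaws open and shut (so a half turn about z gives the same grasp; the last joint's range is limited). The gripper opens to 85 mm and grips with 20 to 120 N. Pads are 22 mm wide; open, the fingers measure 114 mm over their backs; the gripper's body (76 mm by 85 mm) begins 54 mm behind the grasp point. The pads swing forward as they close: fully open they stand 13 mm farther back than shut.
Start: joints at [1.133, 0.332, -0.065, 1.46, 0.022, 1.35, -0.088], TCP at [0.252, -0.572, 0.231] pointing down, gripper open.
Joint ranges: [-2.6, 2.6], [-0.5, 2.12], [-1.47, 1.34], [0.16, 2.42], [-1.27, 4.41], [0.06, 2.06], [-2.6, 2.6]. Speed limits (rad/s): [2.22, 2.22, 2.79, 2.79, 3.14, 3.14, 3.14].

## Interface

Orientations are given as a 3x3 rotation matrix whose columns are the frame's x, y, z axes.
In Python, from cell import manip, viewer, job_done, spotter gives the robot as it stands.
- The arm moves only by the tool jog_arm, never from a script. Its argument "targets" is text: rows parted by semicolons, each of 5 numbers parted by spaces: the shift along the tool's x, y, z in mm, then the turn about the tool's z in degrees, then the closure, from 0 (fully open) to 1 (shut). In form: x y z spin hand; .... A call has 1 to 10 rows; each row is the pose to reach, as a shift and turn from the pose measured when the call began, along the tool's axes at that moment; what a row does not reach only later rows make up. A row lasts 1/10 s, in which the tool goes at most 50 mm and 8.59 degrees, less where a joint would pass 70% of its speed; a pose out of reach is approached as far as the arm can. A call with a gripper value outside its range is refused whole. The fingers move at their own pace and stop on an object; "newtons" is the grip in N (left out, the last holds). Time passes only in rows, so rows that repeat a pose let the fingers close. It gives the time, the measured TCP pose, the force and the opening at its end, in the units of the state.
- manip.observe(): the state, without advancing time (a new reading comes with each control period).
- viewer.get_image(name): name is "scene" or "side" or "wrist"; returns the picture (400x640x3 uint8, red, green, blue); there is no depth.
- viewer.calibration(name): a dict with "camera_matrix" (3x3 intrinsics, pixels), "dist" ([k1, k2, p1, p2, k3] as OpenCV has them; the pictures are not rectified), "rvec" (rotation vector, rad) and "tvec" (3), from world to camera coordinates, as OpenCV has them. Camera axes: x right, y down, z forward; pixel columns grow to the right and rows downward; lengths in m; the calibration is good to about 2 mm. A picture is of the moment at which its call begins: read the wrist's pose just before it. calibration takes no time and is no camera call; for the wrist camera it gives the pose at the moment of the call.
- job_done(): hands the job in, once; it reports no verdict.
Trained networks look in the newest picture that a camera, given by its name, has taken for a name from the list of things; names that differ only in an ending like _2 or _b are one class to them, and where a whole thing is asked for, a point or a joint stands for the part that bears it (a point fixed in the world has none). Each returns a list of dicts, best first, with "score" (0 to 1); they miss things now and then, are a little off and sometimes report something else, mostly with a low value. They report only what shows in the picture. A call takes as long as a camera call.
- spotter.recognise(camera, name): "location" ([x, y, z] in m, in the coordinates of the camera as it stood for that picture, good to about 4 mm: the middle of the surface that is visible of it).
The state is a dict: "time_s": time; "joints": joint angles; "joint_velocities": joint speeds; "joint_efforts": joint torques, N m; "position": TCP position; "orientation": TCP orientation; "wrist_force": force on the tool from outside, world axes, zero at the start; "moment": the same for the moment, N m; "opening": finger opening in m.
Only numpy, scipy, OpenCV 4.12 (cv2) and the standard library are available. Lean on these libraries where they do the work, as an engineer would, in place of code of your own. Each camera call takes 0.05 s, during which the arm holds its last target.

## Working session

There is one attempt and no reset: what is moved stays moved. The work goes in short steps, Python scripts to look and compute and a tool call to move; the robot and the scene stay as the last step left them, time stands still between calls to the robot, and variables do not carry over. Pictures are saved under pics/ and viewed, and the job is handed in when it is done.

Besides the shell and the picture viewer there is one more tool, called after ">>>" as name(argument=value, ...), one argument or row to a line, values as JSON. jog_arm: Moves the arm, as the interface text tells. Its arguments: {"type":"object","properties":{"targets":{"type":"string"},"newtons":{"type":"number"}},"required":["targets"]}

```bash
ls; mkdir -p pics; cat > h.py <<'E'
import numpy as np, cv2
from cell import manip, viewer, job_done, spotter
def snap(cam,fn):
    im=viewer.get_image(cam); cal=viewer.calibration(cam)
    cv2.imwrite('pics/'+fn,im[:,:,::-1]); return im,cal
def RT(cal):
    R=cv2.Rodrigues(np.array(cal['rvec'],float))[0]; return R,np.array(cal['tvec'],float).ravel()
def towld(cal,p):
    R,t=RT(cal); return R.T@(np.array(p)-t)
def ray(cal,px):
    R,t=RT(cal)
    u=cv2.undistortPoints(np.array([[px]],float),np.array(cal['camera_matrix'],float),np.array(cal['dist'],float)).ravel()
    return -R.T@t, R.T@np.array([u[0],u[1],1.])
def atz(cal,px,z):
    c,d=ray(cal,px); return c+d*(z-c[2])/d[2]
def proj(cal,P):
    return cv2.projectPoints(np.array(P,float).reshape(-1,1,3),np.array(cal['rvec'],float),np.array(cal['tvec'],float),np.array(cal['camera_matrix'],float),np.array(cal['dist'],float))[0].reshape(-1,2)
def tri(obs):
    A=np.zeros((3,3));b=np.zeros(3)
    for cal,px in obs:
        c,d=ray(cal,px); d/=np.linalg.norm(d); M=np.eye(3)-np.outer(d,d); A+=M;b+=M@c
    return np.linalg.solve(A,b)
E
python3 - <<'E'
from h import *
np.set_printoptions(precision=4,suppress=True)
s=manip.observe(); print(s)
for c in ['scene','side','wrist']:
    im,cal=snap(c,c+'0.png'); R,t=RT(cal); print(c,-R.T@t,R[2],cal['camera_matrix'])
E
```

```text
pics
{'time_s': 0.0, 'joints': array([ 1.1334,  0.3329, -0.0647,  1.4609,  0.0216,  1.3499, -0.0885]), 'joint_velocities': array([ 0.0012,  0.0016, -0.0008,  0.0007, -0.0015,  0.0008,  0.0001]), 'joint_efforts': array([ -0.0005, -62.5447,   0.0494, -39.1599,   0.0163,   0.0099,
        -0.    ]), 'position': array([ 0.2517, -0.5717,  0.2305]), 'orientation': array([[ 0.9152,  0.403 , -0.0006],
       [ 0.403 , -0.9152,  0.0013],
       [-0.0001, -0.0014, -1.    ]]), 'wrist_force': array([ 0.632 ,  0.3553, -0.1401]), 'moment': array([-0.0356,  0.0002, -0.0372]), 'opening': 0.08554352113368353}
scene [ 1.1766 -0.5984  0.7773] [-0.5789  0.529  -0.6205] [[412.5007   0.     319.8436]
 [  0.     412.5007 193.4683]
 [  0.       0.       1.    ]]
side [0.1791 0.5017 0.5953] [ 0.4457 -0.6799 -0.5823] [[408.0519   0.     320.0138]
 [  0.     408.0519 192.7021]
 [  0.       0.       1.    ]]
wrist [ 0.3203 -0.5418  0.3746] [-0.2703 -0.1184 -0.9555] [[286.1332   0.     327.1579]
 [  0.     286.1332 201.9706]
 [  0.       0.       1.    ]]
```

View pics/scene0.png

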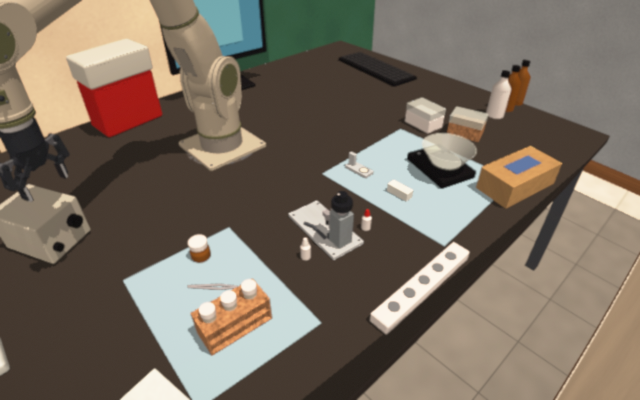

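View pics/side0.png

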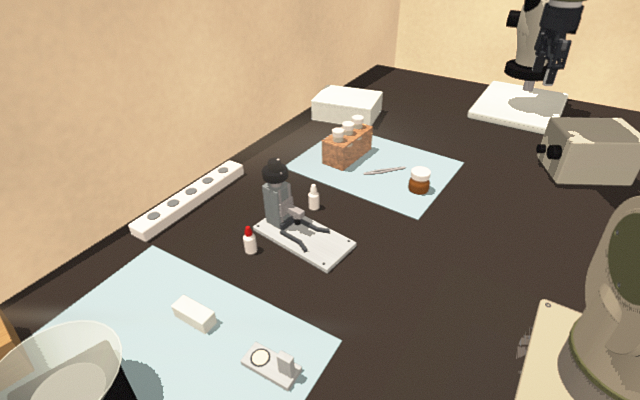

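View pics/wrist0.png

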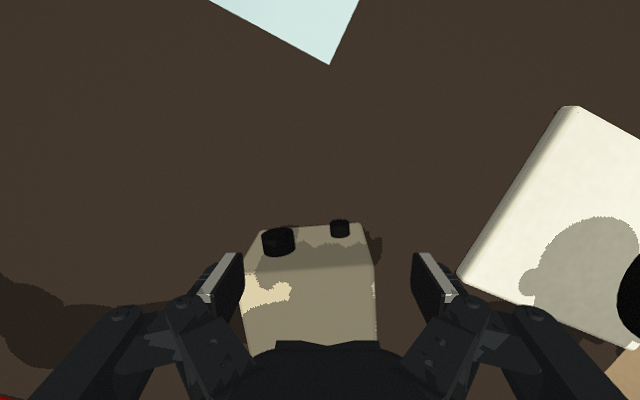

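The scene view shows the stand at about (328,228) with its black knobs at (342,203). The carrier is on the far mat at (358,167), and the slidebox at (400,190). The side view shows the carrier at (272,365), the slidebox at (194,314) and the stand at (300,235).

```bash
python3 - <<'E'
from h import *
np.set_printoptions(precision=4,suppress=True)
cal={c:viewer.calibration(c) for c in ['scene','side']}
for n in ['stand','carrier','carrier_fin','carrier_nose','coarse_grip','fine_mark','foot','pad_face','slidebox','dropper1','dropper2','jar','tweezers','stop_face','channel_mouth']:
    for c in ['scene','side']:
        r=spotter.recognise(c,n)
        for d in r[:2]:
            w=towld(cal[c],d['location']); print(n,c,round(d['score'],2),w,proj(cal[c],[w])[0])
print(manip.observe()['time_s'])
E
```

```text
stand scene 0.93 [ 0.6363 -0.057   0.0091] [333.6291 242.4835]
stand side 0.68 [ 0.5966 -0.0232  0.0096] [292.3614 233.4189]
stand side 0.27 [0.4352 0.2439 0.0131] [275.5414 366.4306]
carrier scene 0.74 [0.4434 0.2351 0.0058] [356.6984 168.7861]
carrier side 0.59 [0.44   0.2465 0.0149] [271.9117 365.5179]
carrier side 0.29 [ 0.6326 -0.0274  0.1462] [275.5076 174.9096]
carrier_fin scene 0.59 [0.4384 0.2349 0.0145] [355.6934 165.9743]
carrier_fin side 0.81 [0.4372 0.2454 0.0121] [273.952  366.8792]
carrier_nose scene 0.77 [0.4359 0.2325 0.0104] [354.5505 166.9783]
carrier_nose scene 0.17 [ 0.6346 -0.0562  0.0101] [333.3911 241.7264]
carrier_nose side 0.91 [0.4366 0.2461 0.0137] [273.8923 366.8301]
coarse_grip scene 0.49 [ 0.6541 -0.054   0.1451] [340.6561 205.3012]
coarse_grip scene 0.32 [0.6231 0.2273 0.0268] [399.2447 189.3991]
coarse_grip side 0.76 [ 0.6301 -0.028   0.15  ] [276.5387 173.5512]
fine_mark scene 0.46 [ 0.6459 -0.0474  0.1677] [340.4455 195.157 ]
fine_mark side 0.71 [0.6076 0.2527 0.0271] [190.8993 315.3727]
fine_mark side 0.64 [ 0.6325 -0.0342  0.1663] [276.8643 164.95
[... 796 characters left out ...]
081 -0.1293  0.0342] [314.5409 197.9165]
dropper2 side 0.58 [0.64   0.0655 0.0375] [248.5788 240.2432]
jar scene 0.86 [ 0.4425 -0.3391  0.0457] [197.8766 246.0792]
jar side 0.57 [ 0.4281 -0.3185  0.0386] [419.0657 180.2436]
tweezers scene 0.58 [ 0.5465 -0.3655  0.0027] [213.6448 287.4361]
tweezers side 0.72 [ 0.543  -0.3626  0.008 ] [383.0007 169.3764]
stop_face scene 0.69 [ 0.6333 -0.0573  0.0105] [332.7407 241.574 ]
stop_face scene 0.21 [ 0.6532 -0.0544  0.1485] [340.3163 204.1041]
stop_face side 0.75 [ 0.5912 -0.024   0.0127] [294.5169 233.0335]
channel_mouth scene 0.75 [ 0.6382 -0.0551  0.0092] [334.6656 242.4919]
channel_mouth side 0.81 [ 0.5939 -0.0216  0.0103] [292.925  234.0531]
1.65
```

```bash
python3 - <<'E'
import cv2
im=cv2.imread('pics/scene0.png'); cv2.imwrite('pics/sc_crop.png',cv2.resize(im[130:280,270:430],None,fx=5,fy=4.9/4.9*4,interpolation=cv2.INTER_CUBIC)[:600,:800])
im=cv2.imread('pics/side0.png'); cv2.imwrite('pics/si_crop.png',cv2.resize(im[150:400,150:370],None,fx=2.4*1.0,fy=2.4,interpolation=cv2.INTER_CUBIC))
E
```

```text
(no output)
```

View crops.

View pics/sc_crop.png

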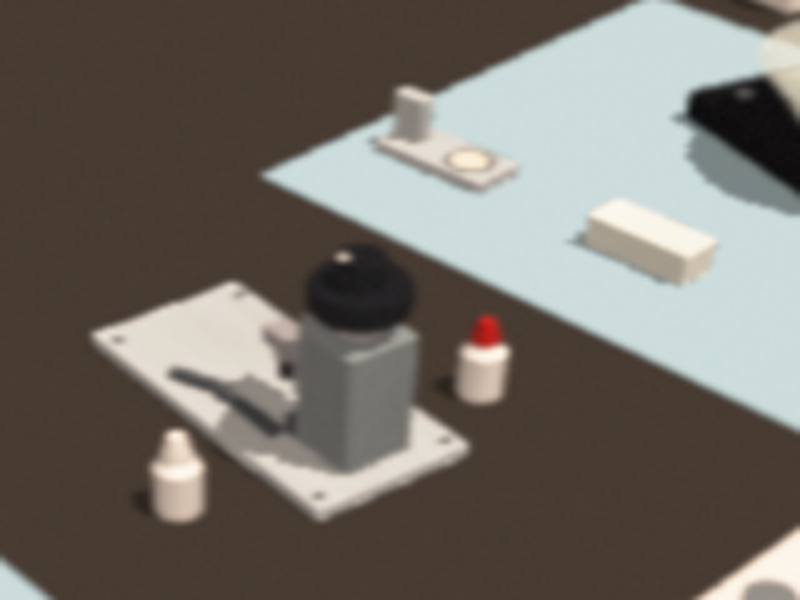

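View pics/si_crop.png

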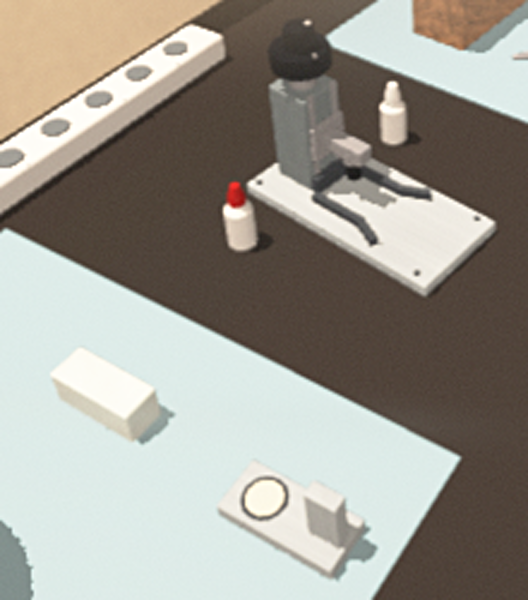

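```bash
python3 - <<'E'
from h import *
np.set_printoptions(precision=4,suppress=True)
sc,si=viewer.calibration('scene'),viewer.calibration('side')
def S(u,v): return (270+u/5-0.4,130+v/4-.37)
def D(u,v): return (150+u/2.4-.3,150+v/2.4-.3)
print('plate scene')
for p in [(235,285),(93,337),(320,517),(468,445)]: print(atz(sc,S(*p),.012))
print('plate side')
for p in [(250,183),(428,290),(494,226)]: print(atz(si,D(*p),.012))
print('finetop', tri([(sc,S(355,253)),(si,D(302,28))]))
print('dot', tri([(sc,S(343,256)),(si,D(307,22))]))
print('disc',tri([(sc,S(469,159)),(si,D(265,497))]))
print('fintop',tri([(sc,S(413,93)),(si,D(326,490))]))
print('carrier top corners')
for p in [(373,141),(480,187),(518,165)]: print('sc',atz(sc,S(*p),.012))
for p in [(255,462),(219,509),(332,570),(366,522)]: print('si',atz(si,D(*p),.012))
print('box')
for p in [(590,232),(680,256),(716,240),(620,200)]: print('sc',atz(sc,S(*p),.03))
E
```

```text
plate scene
[0.4819 0.0233 0.012 ]
[ 0.4701 -0.0741  0.012 ]
[ 0.6795 -0.099   0.012 ]
[0.6868 0.0016 0.012 ]
plate side
[0.682  0.0036 0.012 ]
[0.4725 0.0304 0.012 ]
[ 0.4635 -0.064   0.012 ]
finetop [ 0.6408 -0.0414  0.1683]
dot [ 0.6409 -0.0492  0.1702]
disc [0.4662 0.2428 0.0114]
fintop [0.4172 0.2382 0.0535]
carrier top corners
sc [0.406  0.2146 0.012 ]
sc [0.4972 0.2184 0.012 ]
sc [0.4935 0.2586 0.012 ]
si [0.4888 0.2268 0.012 ]
si [0.4861 0.266  0.012 ]
si [0.3998 0.2597 0.012 ]
si [0.4001 0.2226 0.012 ]
box
sc [0.5963 0.2051 0.03  ]
sc [0.6509 0.2215 0.03  ]
sc [0.6536 0.2524 0.03  ]
sc [0.5829 0.2494 0.03  ]
```

>>> jog_arm(
  targets="32 -24 0 -8 0;65 -48 0 -16 0;97 -73 0 -24 0;129 -97 0 -32 0;162 -121 0 -40 0;194 -145 0 -48 0;226 -169 0 -56 0;258 -194 0 -64 0;291 -218 0 -72 0;323 -242 0 -80 0",
)

```text
time_s: 2.65
position: [0.4506, -0.2188, 0.2316]
orientation: [[-0.244, 0.97, 0.001], [0.97, 0.244, -0.001], [-0.001, 0.0, -1.0]]
wrist_force: [0.2, -0.5, 0.0]
opening: 0.0851
```

```bash
cat >> h.py <<'E'
def plan(x,y,z,yaw_deg,TCP=True):
    s=manip.observe(); R=np.array(s['orientation']); p=np.array(s['position'])
    sh=R.T@(np.array([x,y,z])-p)*1000
    yaw=np.degrees(np.arctan2(R[1,0],R[0,0])); sp=-(yaw_deg-yaw)
    print('t',s['time_s'],'pos',p.round(4),'yaw',yaw.round(2),'tilt',R[:,2].round(4),'j',np.round(s['joints'],3),'open',round(s['opening'],4)); print('shift',sh.round(1),'spin',round(sp,1),'dist',np.linalg.norm(sh).round(1))
E
python3 - <<'E'
from h import *
plan(0.42,0.24,0.2,183)
E
```

```text
t 2.65 pos [ 0.4506 -0.2188  0.2316] yaw 104.09 tilt [ 6.e-04 -6.e-04 -1.e+00] j [ 0.813  0.087 -0.474  1.76   0.042  1.303  0.575] open 0.0851
shift [452.5  82.   31.3] spin -78.9 dist 460.9
```

>>> jog_arm(
  targets="45 8 1 -8 0;90 16 2 -16 0;135 24 3 -24 0;180 32 4 -32 0;225 40 5 -40 0;270 48 6 -48 0;315 56 7 -56 0;360 65 8 -64 0;405 73 9 -72 0;450 81 10 -79 0",
)

```text
time_s: 3.65
position: [0.4194, 0.239, 0.2218]
orientation: [[-0.998, -0.059, 0.002], [-0.059, 0.998, -0.001], [-0.002, -0.001, -1.0]]
wrist_force: [0.9, 0.3, 0.3]
opening: 0.0853
```

```bash
python3 - <<'E'
from h import *
plan(0.42,0.24,0.2,183)
snap('wrist','w1.png')
for n in ['carrier','carrier_fin']:
    cal=viewer.calibration('wrist')
    for d in spotter.recognise('wrist',n)[:2]:
        w=towld(cal,d['location']); print(n,d['score'],w,proj(cal,[w]))
E
```

```text
t 3.65 pos [0.4194 0.239  0.2218] yaw -176.62 tilt [ 2.1e-03 -8.0e-04 -1.0e+00] j [ 0.322  0.103 -0.973  1.798  0.09   1.285  0.955] open 0.0853
shift [-0.7  1.  21.8] spin -359.6 dist 21.8
carrier 0.77 [0.43813705 0.25102348 0.01396142] [[329.43250466 192.79384369]]
carrier 0.59 [ 0.55321376 -0.01667352  0.01018369] [[132.12495407 258.01129357]]
carrier_fin 0.68 [0.43602946 0.24700222 0.01193248] [[328.8787333  190.70710285]]
carrier_fin 0.37 [ 0.58800411 -0.02335106  0.07136302] [[102.26917934 308.21536267]]
```

View pics/w1.png

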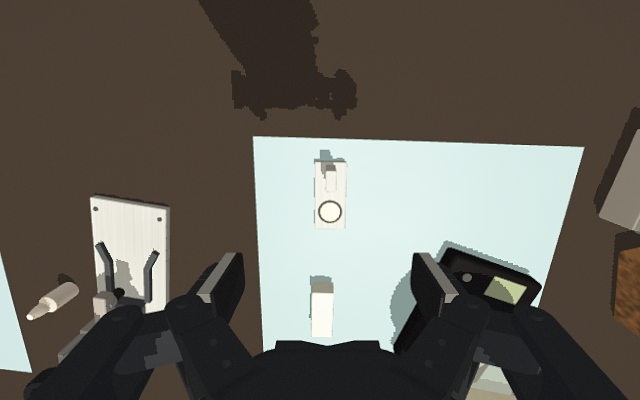

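The wrist view shows the carrier at (330,195) with its fin near (331,178) and disc at (330,211). The stand plate is at left with corners (90,195) and (170,206).

```bash
python3 - <<'E'
import cv2
im=cv2.imread('pics/w1.png'); cv2.imwrite('pics/w1c.png',cv2.resize(im[145:240,290:370],None,fx=6.2,fy=6.2,interpolation=cv2.INTER_CUBIC))
cv2.imwrite('pics/w1s.png',cv2.resize(im[180:380,10:210],None,fx=3,fy=3,interpolation=cv2.INTER_CUBIC))
E
```

```text
(no output)
```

View pics/w1c.png

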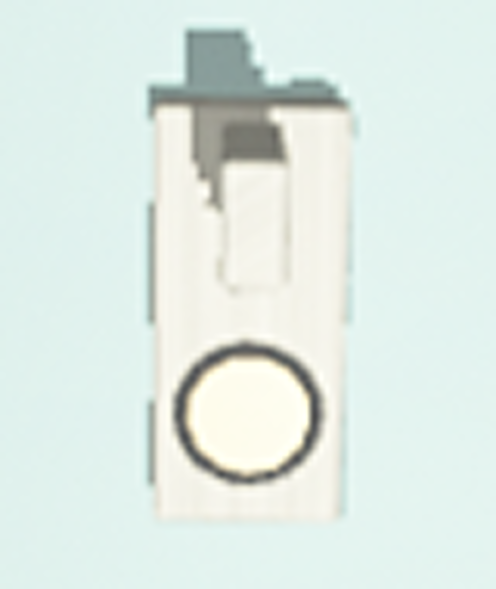

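View pics/w1s.png

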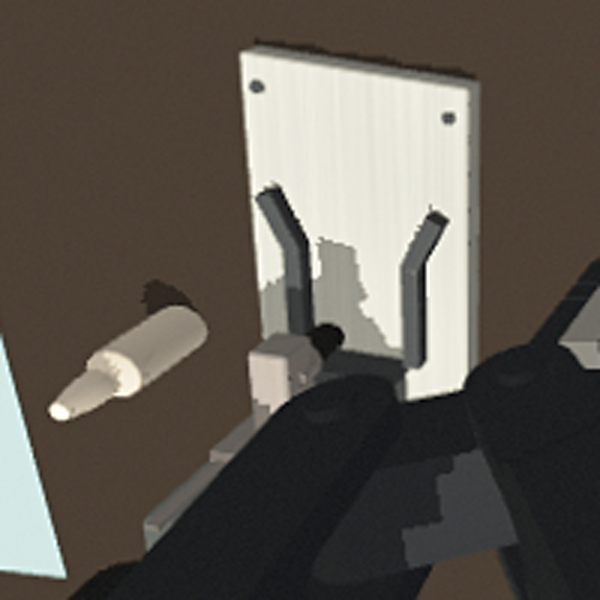

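```bash
python3 - <<'E'
from h import *
np.set_printoptions(precision=4,suppress=True)
w=viewer.calibration('wrist')
C=lambda u,v:(290+u/6.2-.42,145+v/6.2-.42)
T=lambda u,v:(10+u/3-.33,180+v/3-.33)
for p in [(155,102),(348,102),(342,517),(155,517)]: print('car',atz(w,C(*p),.012))
for p in [(222,160),(286,160),(290,290),(225,290)]: print('fin',atz(w,C(*p),.054))
print('disc',atz(w,C(248,413),.015))
for p in [(240,50),(473,88),(470,390)]: print('plate',atz(w,T(*p),.012))
for n,p in [('railL tip',(268,190)),('railR tip',(440,213)),('railRin',(403,268)),('railLin',(303,245)),('railR near stop',(407,365))]: print(n,atz(w,T(*p),.019))
E
```

```text
car [0.3998 0.2234 0.012 ]
car [0.3975 0.2619 0.012 ]
car [0.4866 0.2677 0.012 ]
car [0.489  0.2277 0.012 ]
fin [0.4027 0.2372 0.054 ]
fin [0.402  0.2486 0.054 ]
fin [0.4258 0.251  0.054 ]
fin [0.4265 0.2392 0.054 ]
disc [0.4632 0.246  0.015 ]
plate [ 0.4627 -0.0667  0.012 ]
plate [0.474  0.0338 0.012 ]
plate [0.6322 0.0152 0.012 ]
railL tip [ 0.5256 -0.0602  0.019 ]
railR tip [0.532  0.0165 0.019 ]
railRin [ 0.5613 -0.0041  0.019 ]
railLin [ 0.5525 -0.0489  0.019 ]
railR near stop [ 0.6142 -0.0093  0.019 ]
```

>>> jog_arm(
  targets="5 5 45 0 0;5 5 90 0 0;5 5 135 0 0;5 5 175 0 0;5 5 201 0 0;5 5 201 0 0",
  newtons=50,
)

```text
time_s: 4.4
position: [0.4114, 0.243, 0.0175]
orientation: [[-0.998, -0.059, -0.005], [-0.059, 0.998, -0.002], [0.005, -0.001, -1.0]]
wrist_force: [-0.6, -0.4, 0.7]
opening: 0.0854
```

```bash
python3 - <<'E'
from h import *
plan(0.4143,0.244,0.02,183.2)
snap('wrist','w2.png')
E
```

```text
t 4.4 pos [0.4114 0.243  0.0175] yaw -176.64 tilt [-0.0053 -0.0016 -1.    ] j [ 0.153  0.402 -0.877  2.012  0.389  0.908  0.698] open 0.0854
shift [-2.9  0.8 -2.5] spin -359.8 dist 3.9
```

View pics/w2.png

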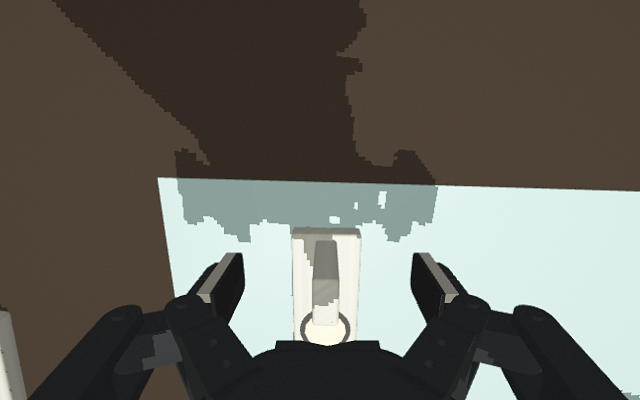

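The fin at (326,285) is centred between the open pads at (225,280) and (432,280). I'll nudge the tool and close.

>>> jog_arm(
  targets="-3 1 -2 0 0.3;-3 1 -2 0 1;-3 1 -2 0 1;-3 1 -2 0 1;-3 1 -2 0 1;-3 1 -2 0 1;-3 1 -2 0 1;-3 1 -2 0 1",
  newtons=50,
)

```text
time_s: 5.25
position: [0.4159, 0.2453, 0.0222]
orientation: [[-0.998, -0.059, -0.002], [-0.059, 0.998, -0.001], [0.002, -0.0, -1.0]]
wrist_force: [-0.6, -1.5, 6.5]
opening: 0.0111
```

>>> jog_arm(
  targets="0 0 -20 0 1;0 0 -40 0 1;1 -45 -40 2 1;1 -90 -40 4 1;2 -135 -40 6 1;2 -180 -40 8 1;2 -225 -40 10 1;2 -257 -40 10 1;2 -257 -40 10 1",
)

```text
time_s: 6.15
position: [0.4288, -0.0159, 0.062]
orientation: [[-0.993, 0.122, -0.003], [0.122, 0.993, -0.002], [0.002, -0.002, -1.0]]
wrist_force: [1.0, 0.7, -2.6]
opening: 0.0111
```

```bash
python3 - <<'E'
from h import *
plan(0.4287,-0.012,0.06,173.1-360)
snap('wrist','w3.png');snap('side','s3.png')
E
```

```text
t 6.15 pos [ 0.4288 -0.0159  0.062 ] yaw 172.99 tilt [-0.0026 -0.0019 -1.    ] j [ 0.689  0.16  -0.791  2.104  0.143  0.932  1.267] open 0.0111
shift [0.5 3.9 2. ] spin 359.9 dist 4.4
```

View pics/w3.png

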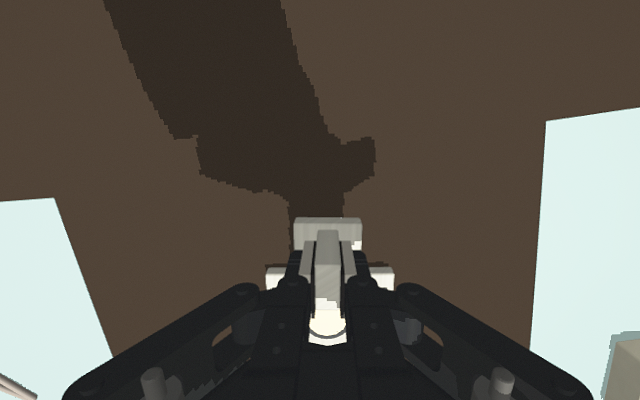

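View pics/s3.png

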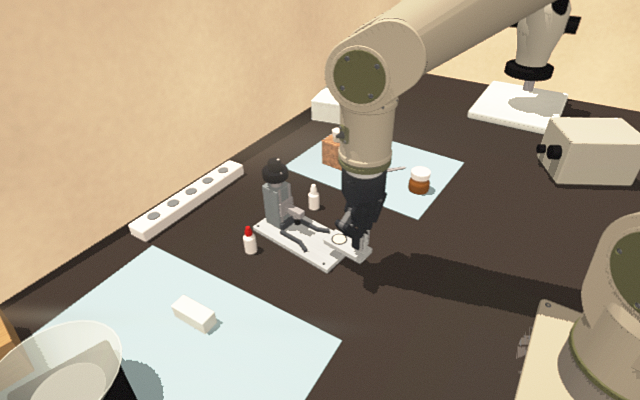

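```bash
python3 - <<'E'
import cv2
im=cv2.imread('pics/w3.png'); a=cv2.resize(im[205:355,250:410],None,fx=4,fy=4,interpolation=cv2.INTER_CUBIC); cv2.imwrite('pics/w3c.png',a)
im=cv2.imread('pics/s3.png'); cv2.imwrite('pics/s3c.png',cv2.resize(im[150:290,230:400],None,fx=4.2,fy=4.2,interpolation=cv2.INTER_CUBIC))
E
```

```text
(no output)
```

View pics/w3c.png

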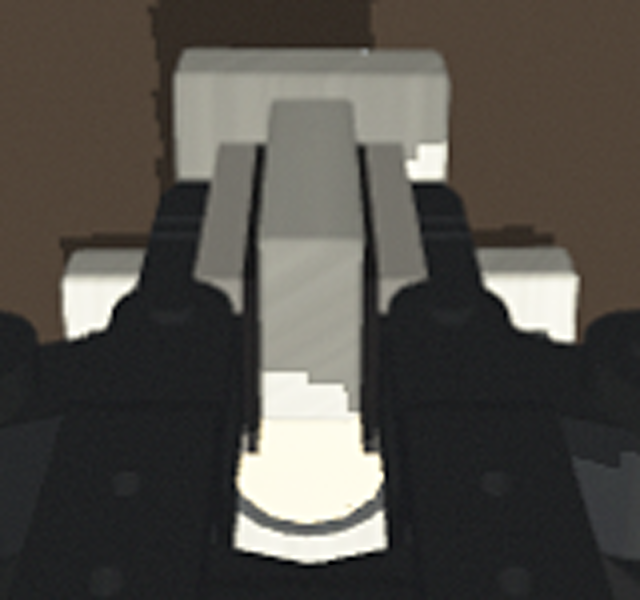

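View pics/s3c.png

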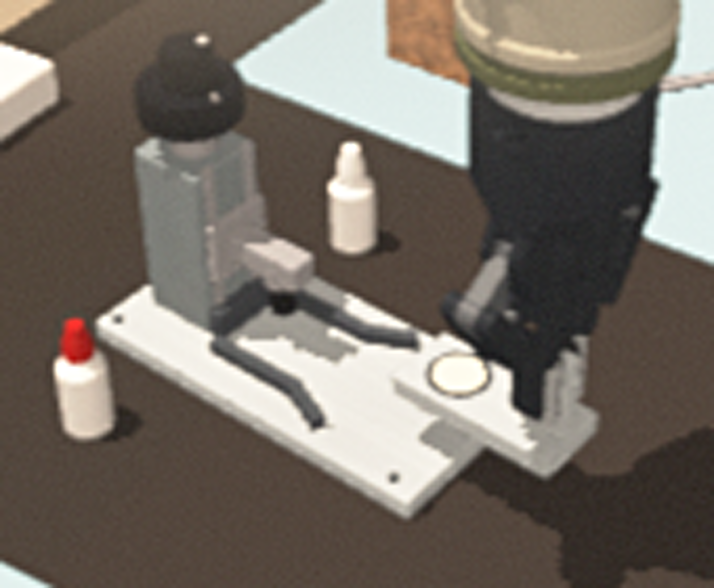

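```bash
python3 - <<'E'
from h import *
np.set_printoptions(precision=4,suppress=True)
w=viewer.calibration('wrist')
C=lambda u,v:(250+u/4-.375,205+v/4-.375)
a,b=[atz(w,C(*p),.012) for p in [(63,276),(577,275)]]; print(a,b,np.linalg.norm(a-b))
e=b-a; yaw=np.arctan2(-e[0],e[1]); print('yaw from edge',yaw)
for p in [(175,72),(447,72)]: print('car rear',atz(w,C(*p),.052))
for y in (-.115,-.12,-.125): print(y,(a+b)/2+.175*np.array([np.cos(y),np.sin(y),0]))
# ring/fine from side+scene
E
```

```text
[ 0.465  -0.0643  0.012 ] [0.4763 0.0341 0.012 ] 0.0990396200896043
yaw from edge -0.11457789168518634
car rear [ 0.4111 -0.0295  0.052 ]
car rear [0.4157 0.0094 0.052 ]
-0.115 [ 0.6445 -0.0352  0.012 ]
-0.12 [ 0.6444 -0.036   0.012 ]
-0.125 [ 0.6443 -0.0369  0.012 ]
```

```bash
python3 - <<'E'
from h import *
np.set_printoptions(precision=4,suppress=True)
w=viewer.calibration('wrist')
C=lambda u,v:(250+u/4-.375,205+v/4-.375)
print(atz(w,C(312,238),.094),atz(w,C(310,104),.053),atz(w,C(311,418),.094))
s=manip.observe();R=s['orientation'];p=s['position']
for d in (0,-.019,-.04): print(proj(w,[p+R[:,2]*d]), [ (q-np.array([250,205]))*4 for q in proj(w,[p+R[:,2]*d])])
E
```

```text
[ 0.4167 -0.0103  0.094 ] [ 0.4179 -0.0107  0.053 ] [ 0.44   -0.0132  0.094 ]
[[327.9349 255.2641]] [array([311.7397, 201.0563])]
[[328.0143 273.3648]] [array([312.0572, 273.4593])]
[[328.1292 299.5998]] [array([312.5167, 378.3991])]
```

```bash
python3 - <<'E'
from h import *
plan(0.4302,-0.0104,0.062,173.3)
E
```

```text
t 6.25 pos [ 0.4289 -0.0116  0.0622] yaw 173.29 tilt [-2.2e-03 -3.0e-04 -1.0e+00] j [ 0.685  0.16  -0.796  2.104  0.142  0.932  1.264] open 0.0112
shift [-1.2  1.3  0.2] spin -0.0 dist 1.8
```

>>> jog_arm(
  targets="0 1.3 13 0 1;0 1.3 23 0 1;0 1.3 25 0 1;0 1.3 26 0 1;0 1.3 26 0 1",
)

```text
time_s: 6.75
position: [0.429, -0.0098, 0.036]
orientation: [[-0.993, 0.116, -0.003], [0.116, 0.993, 0.0], [0.003, -0.0, -1.0]]
wrist_force: [0.1, -0.1, -1.6]
opening: 0.0116
```

```bash
python3 - <<'E'
from h import *
snap('side','s4.png');snap('wrist','w4.png')
plan(0.4302,-0.0104,0.034,173.3); s=manip.observe(); print(s['wrist_force'],s['moment'])
import cv2
im=cv2.imread('pics/s4.png'); a=cv2.resize(im[150:290,230:400],None,fx=4.2,fy=4.2,interpolation=cv2.INTER_CUBIC)
cv2.imwrite('pics/s4c.png',a)
im=cv2.imread('pics/w4.png'); cv2.imwrite('pics/w4c.png',cv2.resize(im[205:355,250:410],None,fx=4,fy=4,interpolation=cv2.INTER_CUBIC))
E
```

```text
t 6.85 pos [ 0.4292 -0.0101  0.0364] yaw 173.31 tilt [-1.9e-03 -3.0e-04 -1.0e+00] j [ 0.66   0.212 -0.784  2.123  0.195  0.878  1.216] open 0.0115
shift [-1.  -0.2  2.4] spin 0.0 dist 2.6
[-0.04369563 -0.39229684 -1.36828904] [0.04534207 0.06121125 0.0319446 ]
```

View pics/s4c.png

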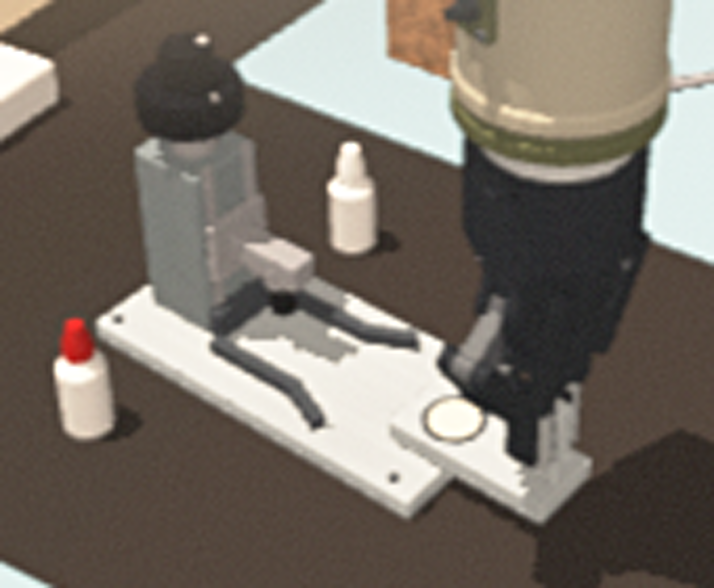

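View pics/w4c.png

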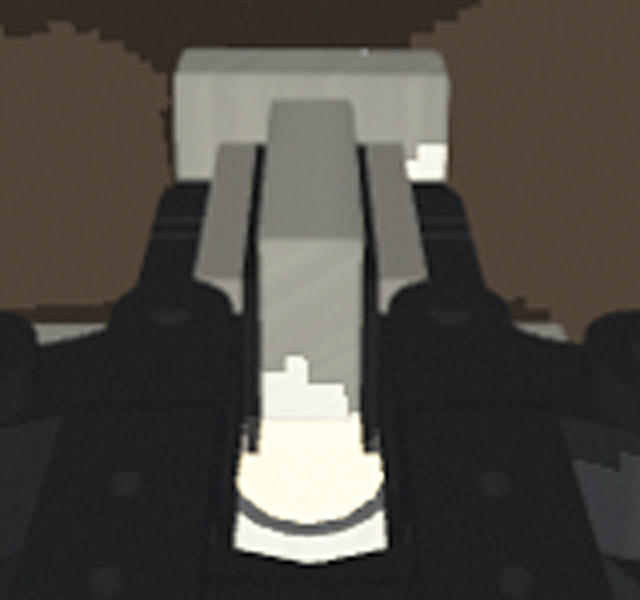

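```bash
python3 - <<'E'
from h import *
np.set_printoptions(precision=4,suppress=True)
c=viewer.calibration('side')
D=lambda u,v:(230+u/4.2-.4,150+v/4.2-.4)
P={}
for n,p,z in [('tipR',(318,418),.019),('tipL',(414,345),.019),('kneeR',(283,377),.019),('kneeL',(352,330),.019),('endR',(216,344),.019),('disc',(455,418),.0285),('carNR',(393,420),.0262),('carRR',(545,512),.0262),('carRL',(588,465),.0262),('plateA',(408,507),.012),('plateB',(100,322),.012)]:
    P[n]=atz(c,D(*p),z); print(n,P[n])
u=np.array([np.cos(-.117),np.sin(-.117),0]);v=np.array([-u[1],u[0],0])
for n in P: print(n,P[n]@u,P[n]@v)
E
```

```text
tipR [0.5392 0.0103 0.019 ]
tipL [ 0.5279 -0.0597  0.019 ]
kneeR [ 0.5707 -0.0047  0.019 ]
kneeL [ 0.5612 -0.0528  0.019 ]
endR [ 0.6142 -0.0071  0.019 ]
disc [ 0.4779 -0.016   0.0285]
carNR [ 0.5035 -0.0013  0.0262]
carRR [0.414  0.0128 0.0262]
carRL [ 0.4111 -0.0236  0.0262]
plateA [0.4749 0.0313 0.012 ]
plateB [0.6821 0.0049 0.012 ]
tipR 0.5343339873671143 0.07321865654142205
tipL 0.5312662996328583 0.0023494419166485013
kneeR 0.5673291710552403 0.061916302290611215
kneeL 0.5635325761160072 0.013068136904763217
endR 0.6108691144089599 0.06469132107627065
disc 0.4765121519665494 0.03990075951883869
carNR 0.5002405929414122 0.05748805647298704
carRR 0.40966074568657246 0.061015970232546284
carRL 0.4110161086077716 0.024497513637323252
plateA 0.46798816450279124 0.08647396692072153
plateB 0.676891762097989 0.08451971986849685
```

>>> jog_arm(
  targets="0 -1 1 0 1;0 -1 2 0 1;0 -1 2.5 0 1;0 -1 2.5 0 1",
)

```text
time_s: 7.25
position: [0.4291, -0.0113, 0.0341]
orientation: [[-0.993, 0.117, -0.002], [0.117, 0.993, -0.001], [0.002, -0.001, -1.0]]
wrist_force: [-2.0, -0.3, 3.2]
opening: 0.0115
```

```bash
python3 - <<'E'
from h import *
plan(0.4302,-0.0104,0.034,173.3); s=manip.observe(); print(s['wrist_force'],s['moment'])
E
```

```text
t 7.25 pos [ 0.4291 -0.0113  0.0341] yaw 173.3 tilt [-1.8e-03 -7.0e-04 -1.0e+00] j [ 0.66   0.217 -0.782  2.125  0.2    0.873  1.214] open 0.0115
shift [-0.9  1.   0.1] spin -0.0 dist 1.4
[-2.03591036 -0.27027896  3.2297408 ] [-0.13179974  0.38226625 -0.00367586]
```

>>> jog_arm(
  targets="-15 0 0 0 1;-30 0 0 0 1;-40 0 0 0 1;-50 0 0 0 1;-60 0 0 0 1;-60 0 0 0 1",
)

```text
time_s: 7.85
position: [0.4898, -0.0183, 0.0342]
orientation: [[-0.993, 0.117, -0.001], [0.117, 0.993, -0.0], [0.001, -0.0, -1.0]]
wrist_force: [1.3, -0.6, 1.5]
opening: 0.0113
```

```bash
python3 - <<'E'
from h import *
plan(0.4302,-0.0104,0.034,173.3); s=manip.observe(); print(s['wrist_force'],s['moment'])
snap('side','s5.png')
import cv2
im=cv2.imread('pics/s5.png'); cv2.imwrite('pics/s5c.png',cv2.resize(im[150:290,230:400],None,fx=4.2,fy=4.2,interpolation=cv2.INTER_CUBIC))
E
```

```text
t 7.85 pos [ 0.4898 -0.0183  0.0342] yaw 173.28 tilt [-1.1e-03 -4.0e-04 -1.0e+00] j [ 0.602  0.348 -0.737  1.981  0.292  0.92   1.169] open 0.0113
shift [60.1  0.9  0.3] spin -0.0 dist 60.1
[ 1.30418348 -0.57367498  1.51114051] [-0.22228719 -0.25982573 -0.03304152]
```

View pics/s5c.png

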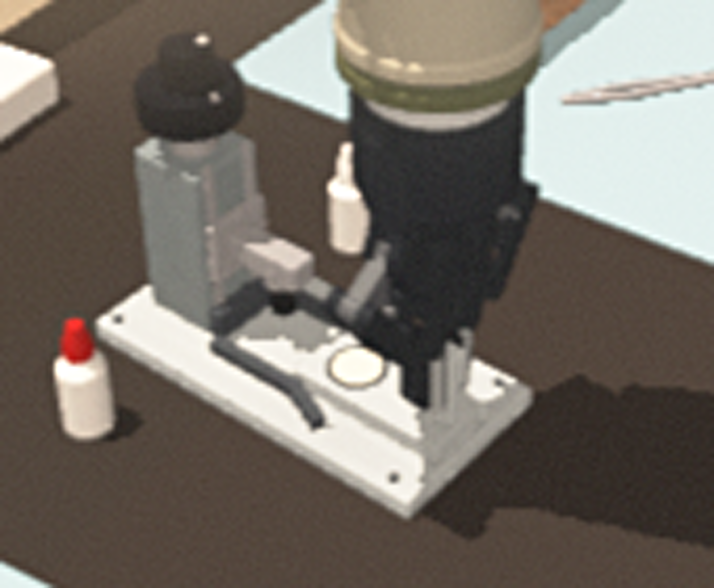

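>>> jog_arm(
  targets="-10 0 0 0 1;-20 0 0 0 1;-30 0 0 0 1;-40 0 0 0 1;-40 0 0 0 1",
)

```text
time_s: 8.4
position: [0.5308, -0.0232, 0.0343]
orientation: [[-0.993, 0.117, 0.001], [0.117, 0.993, -0.0], [-0.001, 0.0, -1.0]]
wrist_force: [1.9, -1.8, 1.4]
opening: 0.0113
```

```bash
python3 - <<'E'
from h import *
plan(0.54,-0.0104,0.034,173.3); s=manip.observe(); print(s['wrist_force'],s['moment'])
E
```

```text
t 8.4 pos [ 0.5308 -0.0232  0.0343] yaw 173.26 tilt [ 8.e-04 -0.e+00 -1.e+00] j [ 0.563  0.427 -0.708  1.88   0.337  0.955  1.155] open 0.0113
shift [-7.6 13.8  0.3] spin -0.0 dist 15.8
[ 1.90253959 -1.78532949  1.44679148] [-0.40786609 -0.46827853 -0.02698425]
```

>>> jog_arm(
  targets="-2 0 0 0 1;-4 0 0 0 1;-6 0 0 0 1;-8 0 0 0 1",
)

```text
time_s: 8.8
position: [0.5379, -0.0241, 0.0342]
orientation: [[-0.993, 0.117, -0.001], [0.117, 0.993, -0.0], [0.001, -0.0, -1.0]]
wrist_force: [-5.8, -0.1, 6.7]
opening: 0.0115
```

>>> jog_arm(
  targets="-1.5 0 0 0 1;-3 0 0 0 1;-3 0 0 0 1",
)

```text
time_s: 9.1
position: [0.5402, -0.0244, 0.0342]
orientation: [[-0.993, 0.117, -0.002], [0.117, 0.993, -0.001], [0.002, -0.001, -1.0]]
wrist_force: [-4.7, -1.1, 6.2]
opening: 0.0113
```

>>> jog_arm(
  targets="-1.5 0 -0.3 0 1;-3 0 -0.3 0 1;-3 0 -0.3 0 1",
)

```text
time_s: 9.4
position: [0.5403, -0.0244, 0.0342]
orientation: [[-0.993, 0.116, -0.008], [0.116, 0.993, -0.001], [0.008, -0.002, -1.0]]
wrist_force: [-17.0, -0.3, 16.5]
opening: 0.0113
```

>>> jog_arm(
  targets="-1.5 0 -0.3 0 1;-3 0 -0.3 0 1;-3 0 -0.3 0 1",
)

```text
time_s: 9.7
position: [0.5403, -0.0246, 0.0343]
orientation: [[-0.993, 0.116, -0.015], [0.116, 0.993, -0.002], [0.014, -0.004, -1.0]]
wrist_force: [-18.4, 0.4, 18.1]
opening: 0.0114
```

>>> jog_arm(
  targets="0 0 -0.5 0 1;0 0 -0.5 0 0.7;0 0 -0.5 0 0.3;0 0 -0.5 0 0;0 0 -0.5 0 0;0 0 -0.5 0 0;0 0 -0.5 0 0",
)

```text
time_s: 10.4
position: [0.5403, -0.0246, 0.0347]
orientation: [[-0.993, 0.116, -0.015], [0.116, 0.993, -0.002], [0.014, -0.004, -1.0]]
wrist_force: [-0.2, -0.3, 0.1]
opening: 0.0854
```

```bash
python3 - <<'E'
from h import *
plan(0.54,-0.0246,0.12,173.3); s=manip.observe(); print(s['wrist_force'],s['moment'])
snap('side','s6.png');snap('scene','c6.png');snap('wrist','w6.png')
import cv2
im=cv2.imread('pics/s6.png'); cv2.imwrite('pics/s6c.png',cv2.resize(im[150:290,230:400],None,fx=4.2,fy=4.2,interpolation=cv2.INTER_CUBIC))
E
```

```text
t 10.4 pos [ 0.5403 -0.0246  0.0347] yaw 173.33 tilt [-0.0147 -0.0022 -0.9999] j [ 0.548  0.455 -0.699  1.842  0.347  0.985  1.154] open 0.0854
shift [  1.5  -0.4 -85.2] spin 0.0 dist 85.3
[-0.21748989 -0.30900018  0.14412398] [-0.00277784 -0.01451896  0.04403821]
```

View pics/s6c.png

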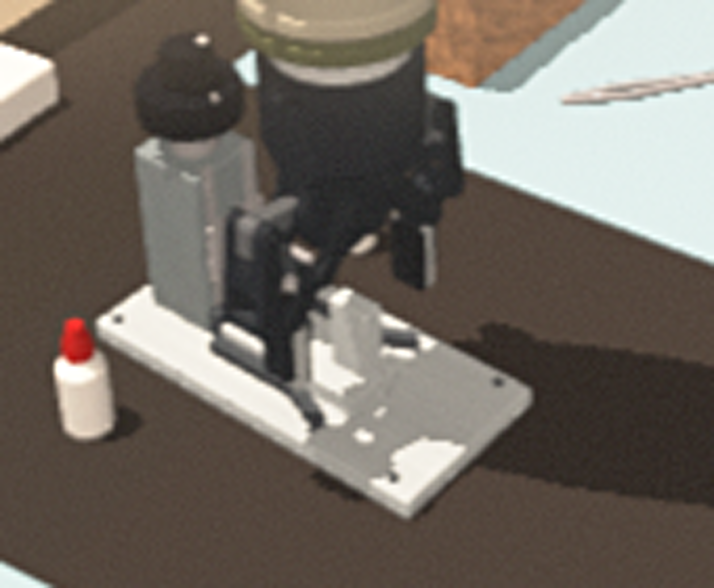

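View pics/w6.png

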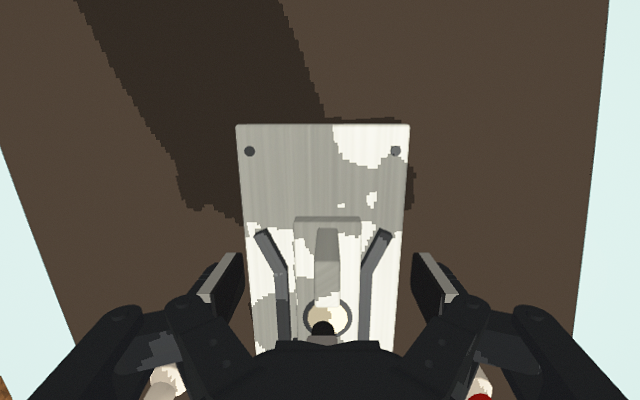

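>>> jog_arm(
  targets="0 0 -40 0 0;0 0 -85 0 0;0 0 -130 0 0;0 0 -175 0 0;0 0 -205 0 0;-30 0 -205 0 0;-60 0 -205 0 0;-60 0 -205 0 0",
)

```text
time_s: 11.35
position: [0.6049, -0.032, 0.2379]
orientation: [[-0.993, 0.117, -0.015], [0.117, 0.993, -0.001], [0.015, -0.003, -1.0]]
wrist_force: [-0.7, -0.0, -1.3]
opening: 0.0852
```

```bash
python3 - <<'E'
from h import *
np.set_printoptions(precision=4,suppress=True)
im,cal=snap('wrist','w7.png')
plan(0.6446,-0.0369,0.22,173.3)
for n in ['fine_mark','coarse_grip']:
    for d in spotter.recognise('wrist',n)[:2]:
        w=towld(cal,d['location']); print(n,d['score'],w,proj(cal,[w]))
import pickle; pickle.dump(cal,open('cal7.pkl','wb'))
im2,cs=snap('side','s7.png'); snap('scene','c7.png')
E
```

```text
t 11.4 pos [ 0.6035 -0.0312  0.238 ] yaw 173.32 tilt [-0.0158 -0.001  -0.9999] j [ 0.551  0.388 -0.75   1.463  0.263  1.409  1.247] open 0.0853
shift [-41.7  -0.9  17.3] spin 0.0 dist 45.2
fine_mark 0.6 [ 0.6055 -0.031   0.0711] [[328.4074 188.4945]]
coarse_grip 0.7 [ 0.6313 -0.0336  0.1543] [[328.888  240.1476]]
```

View pics/w7.png

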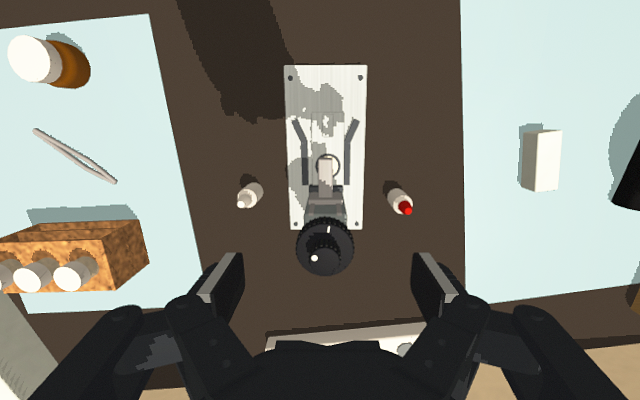

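View pics/s7.png

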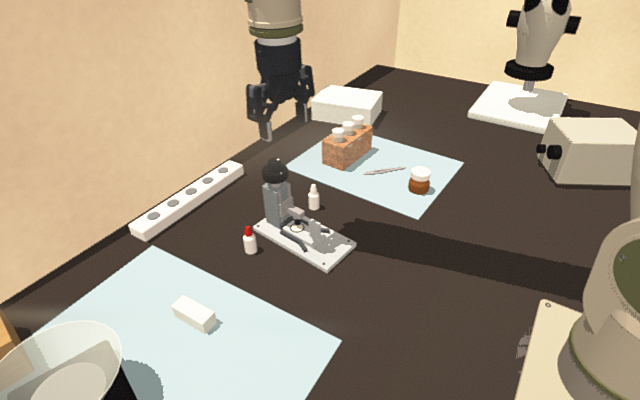

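The wrist view shows the coarse ring at about (325,247), the fine knob's white dot at (315,258) and the coarse index line at (328,230). The carrier is under the foot in the channel.

```bash
python3 - <<'E'
import cv2
im=cv2.imread('pics/w7.png'); cv2.imwrite('pics/w7c.png',cv2.resize(im[205:285,280:370],None,fx=7,fy=7,interpolation=cv2.INTER_CUBIC))
cv2.imwrite('pics/w7d.png',cv2.resize(im[55:240,270:380],None,fx=3.2,fy=3.2,interpolation=cv2.INTER_CUBIC))
im=cv2.imread('pics/s7.png'); cv2.imwrite('pics/s7c.png',cv2.resize(im[150:290,230:400],None,fx=4.2,fy=4.2,interpolation=cv2.INTER_CUBIC))
E
```

```text
(no output)
```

View pics/w7c.png

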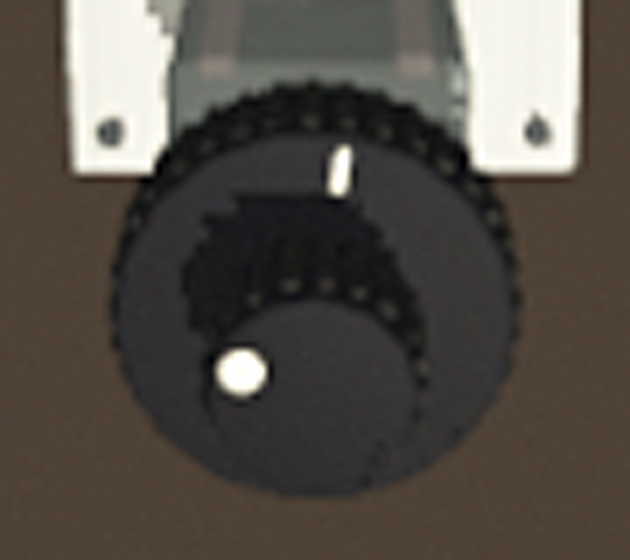

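View pics/s7c.png

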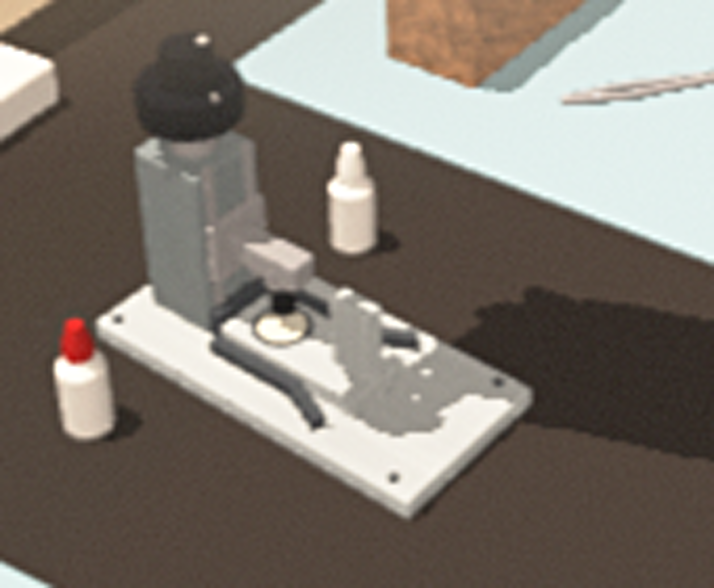

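View pics/w7d.png

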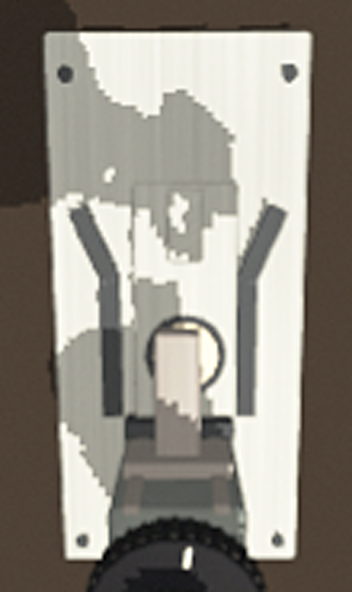

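```bash
python3 - <<'E'
from h import *
import pickle
np.set_printoptions(precision=4,suppress=True)
w=pickle.load(open('cal7.pkl','rb'))
C=lambda u,v:(280+u/7-.43,205+v/7-.43)
D=lambda u,v:(270+u/3.2-.34,55+v/3.2-.34)
print('ring',atz(w,C(315,313),.15),'L',atz(w,C(113,300),.15),'R',atz(w,C(517,300),.15),'bot',atz(w,C(315,493),.15))
print('fine',atz(w,C(314,392),.17),'dot',atz(w,C(242,371),.17),'line',atz(w,C(341,170),.15))
u=np.array([np.cos(-.117),np.sin(-.117),0]);v=np.array([-u[1],u[0],0])
for n,p,z in [('pl1',(45,33),.012),('pl2',(312,33),.012),('pl3',(65,558),.012),('pl4',(297,558),.012),('carL',(133,184),.024),('carR',(238,184),.024),('discL',(145,353),.027),('discR',(223,353),.027),('disctop',(186,316),.027),('railendL',(113,415),.019),('railendR',(246,413),.019),('finL',(166,195),.066),('finR',(203,195),.066)]:
    q=atz(w,D(*p),z); print(n,q,q@u,q@v)
E
```

```text
ring [ 0.6415 -0.0387  0.15  ] L [ 0.6368 -0.064   0.15  ] R [ 0.6427 -0.0129  0.15  ] bot [ 0.6672 -0.0417  0.15  ]
fine [ 0.6421 -0.0386  0.17  ] dot [ 0.6384 -0.0467  0.17  ] line [ 0.6225 -0.0331  0.15  ]
pl1 [ 0.4633 -0.068   0.012 ] 0.468047565151715 -0.013419652956249176
pl2 [0.4749 0.0307 0.012 ] 0.46808818135350866 0.08589422532111682
pl3 [ 0.671  -0.0923  0.012 ] 0.6771864715532203 -0.013353062678705546
pl4 [0.6826 0.0078 0.012 ] 0.6770276322745892 0.08741534755393866
carL [ 0.5209 -0.0419  0.024 ] 0.5221959929573937 0.019237036309591816
carR [ 0.5255 -0.0028  0.024 ] 0.5221884530251447 0.05859986517075681
discL [ 0.5841 -0.0453  0.027 ] 0.5853998392497685 0.02315361342243487
discR [ 0.5876 -0.0151  0.027 ] 0.5853766006686963 0.05361217916134882
disctop [ 0.5717 -0.0278  0.027 ] 0.5710362508815218 0.03915390130444281
railendL [ 0.6089 -0.062   0.019 ] 0.6120028817592181 0.009463768933681895
railendR [ 0.6144 -0.0082  0.019 ] 0.6111174556048724 0.06357373607766163
finL [ 0.5268 -0.0292  0.066 ] 0.5265731668431554 0.03252290474955427
finR [ 0.5282 -0.017   0.066 ] 0.5265705147136935 0.04480860257094506
```

```bash
python3 - <<'E'
from h import *
plan(0.642,-0.0385,0.19,173.3); plan(0.642,-0.0385,0.119,173.3)
E
```

```text
t 11.6 pos [ 0.6023 -0.0308  0.2391] yaw 173.36 tilt [-0.0147 -0.0026 -0.9999] j [ 0.553  0.384 -0.751  1.466  0.262  1.409  1.247] open 0.0852
shift [-41.   -2.9  48.5] spin 0.1 dist 63.6
t 11.6 pos [ 0.6023 -0.0308  0.2391] yaw 173.36 tilt [-0.0147 -0.0026 -0.9999] j [ 0.553  0.384 -0.751  1.466  0.262  1.409  1.247] open 0.0852
shift [-42.   -2.5 119.5] spin 0.1 dist 126.7
```

>>> jog_arm(
  targets="-20 -1.5 20 0 0;-41 -3 40 0 0;-41 -3 48 0 0;-41 -3 48 0 0;-41 -3 48 0 0",
)

```text
time_s: 12.1
position: [0.6416, -0.0382, 0.1915]
orientation: [[-0.993, 0.115, -0.014], [0.115, 0.993, -0.003], [0.014, -0.004, -1.0]]
wrist_force: [-1.3, 0.1, 0.3]
opening: 0.0856
```

```bash
python3 - <<'E'
from h import *
import pickle
im,cal=snap('wrist','w8.png')
im,cal=snap('wrist','w8.png')
pickle.dump(cal,open('cal8.pkl','wb'))
plan(0.642,-0.0385,0.119,173.3)
import cv2
im=cv2.imread('pics/w8.png'); cv2.imwrite('pics/w8c.png',cv2.resize(im[200:350,200:450],None,fx=3.2,fy=3.2,interpolation=cv2.INTER_CUBIC))
E
```

```text
t 12.2 pos [ 0.642  -0.0384  0.192 ] yaw 173.38 tilt [-0.0129 -0.0031 -0.9999] j [ 0.505  0.5   -0.72   1.419  0.33   1.359  1.227] open 0.0856
shift [-1.   0.2 73. ] spin 0.1 dist 73.0
```

View pics/w8c.png

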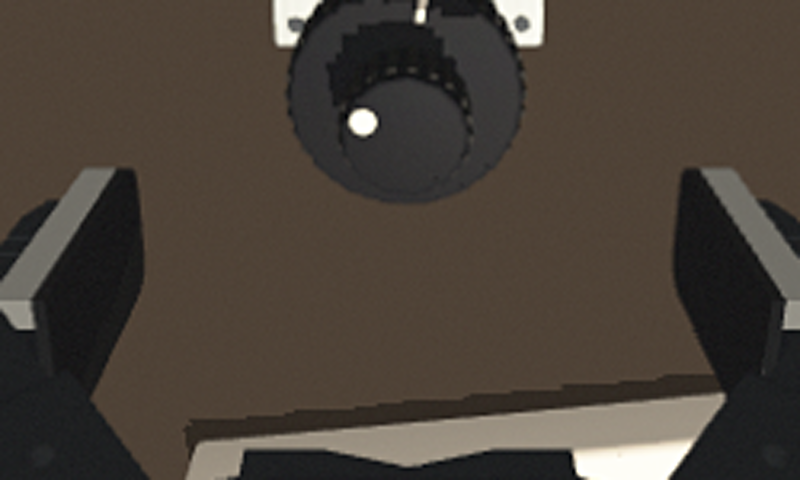

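```bash
python3 - <<'E'
from h import *
import pickle
np.set_printoptions(precision=4,suppress=True)
w=pickle.load(open('cal8.pkl','rb'))
C=lambda u,v:(200+u/3.2-.34,200+v/3.2-.34)
print('ring bot',atz(w,C(406,203),.15),'L',atz(w,C(289,88),.15),'R',atz(w,C(523,88),.15))
print('fine',atz(w,C(405,134),.17),'top/bot',atz(w,C(405,75),.17),atz(w,C(405,193),.17),'dot',atz(w,C(362,121),.17))
s=manip.observe(); print(proj(w,[s['position']]))
E
```

```text
ring bot [ 0.6693 -0.0427  0.15  ] L [ 0.6386 -0.0648  0.15  ] R [ 0.6444 -0.014   0.15  ]
fine [ 0.6434 -0.0397  0.17  ] top/bot [ 0.631  -0.0382  0.17  ] [ 0.6563 -0.0412  0.17  ] dot [ 0.6397 -0.0478  0.17  ]
[[327.8771 255.2695]]
```

>>> jog_arm(
  targets="-2 -0.5 15 0 0;-2.3 -0.6 35 0 0;-2.3 -0.6 55 0 0;-2.3 -0.6 68 0 0;-2.3 -0.6 73 0 0;-2.3 -0.6 73 0 0",
  newtons=30,
)

```text
time_s: 12.8
position: [0.643, -0.0395, 0.1185]
orientation: [[-0.993, 0.115, -0.014], [0.115, 0.993, -0.003], [0.013, -0.004, -1.0]]
wrist_force: [0.3, 0.2, -0.2]
opening: 0.0851
```

```bash
python3 - <<'E'
from h import *
plan(0.6432,-0.0394,0.119,173.3);s=manip.observe(); print(s['wrist_force'],s['moment'],s['joint_efforts'][6])
im,cal=snap('wrist','w9.png')
snap('side','s9.png')
plan(0.6432,-0.0394,0.119,173.3)
E
```

```text
t 12.8 pos [ 0.643  -0.0395  0.1185] yaw 173.38 tilt [-0.0137 -0.0029 -0.9999] j [ 0.495  0.561 -0.698  1.496  0.372  1.234  1.2  ] open 0.0851
shift [-0.2  0.1 -0.5] spin 0.1 dist 0.5
[ 0.34993073  0.20727417 -0.17861647] [ 0.02331032 -0.03335314  0.01969003] -0.05143911112099886
t 12.9 pos [ 0.6437 -0.0394  0.1198] yaw 173.38 tilt [-0.0117 -0.003  -0.9999] j [ 0.495  0.56  -0.698  1.495  0.372  1.234  1.2  ] open 0.0855
shift [ 0.5 -0.1  0.8] spin 0.1 dist 1.0
```

View pics/w9.png

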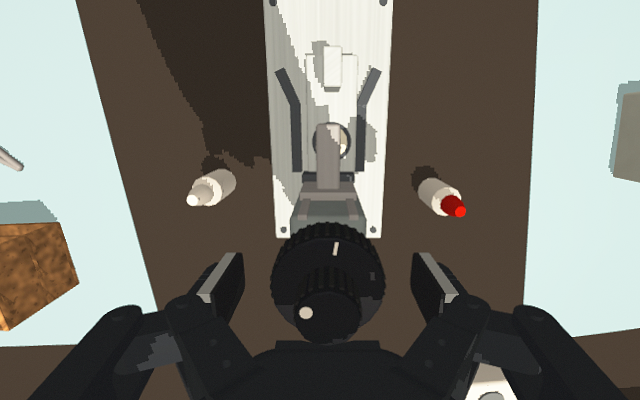

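View pics/s9.png

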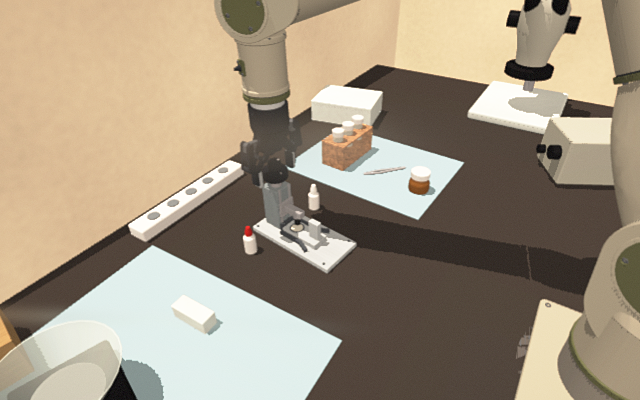

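>>> jog_arm(
  targets="0 0 0 0 0.2;0 0 0 0 0.3;0 0 0 0 0.36;0 0 0 0 0.5;0 0 0 0 0.6;0 0 0 0 1;0 0 0 0 1;0 0 0 0 1",
  newtons=30,
)

```text
time_s: 13.7
position: [0.6439, -0.0394, 0.1204]
orientation: [[-0.993, 0.115, -0.011], [0.115, 0.993, -0.003], [0.011, -0.005, -1.0]]
wrist_force: [-1.5, 0.1, 6.7]
opening: 0.0513
```

```bash
python3 - <<'E'
from h import *
np.set_printoptions(precision=4,suppress=True)
plan(0.6432,-0.0394,0.119,173.3);s=manip.observe(); print(s['wrist_force'],s['moment'],s['joint_efforts'][6])
im,cal=snap('wrist','w10.png')
for i in range(1):
    s=manip.observe(); print(s['position'],s['wrist_force'],s['moment'],s['joint_efforts'][6])
E
```

```text
t 13.7 pos [ 0.6439 -0.0394  0.1204] yaw 173.37 tilt [-0.0111 -0.0032 -0.9999] j [ 0.495  0.56  -0.699  1.494  0.372  1.235  1.2  ] open 0.0513
shift [ 0.7 -0.   1.4] spin 0.1 dist 1.6
[-1.4502  0.1284  6.7485] [-0.1077  0.4165  0.0108] -0.011981333373114467
[ 0.6439 -0.0394  0.1204] [-2.2062 -1.2431  5.7783] [-0.0988  0.4132  0.0082] -0.01201923965709284
```

View pics/w10.png

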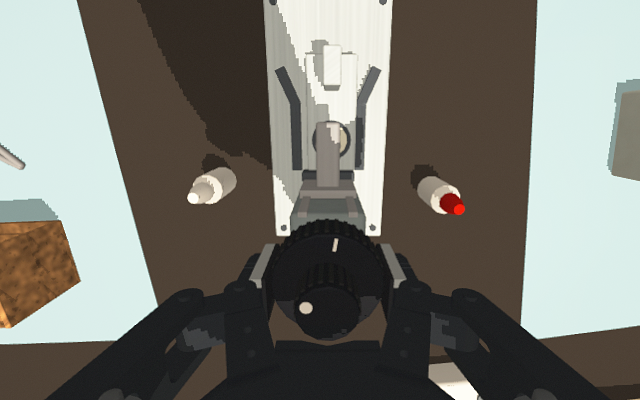

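>>> jog_arm(
  targets="0 0 0 2 1;0 0 0 4 1;0 0 0 6 1;0 0 0 8 1",
)

```text
time_s: 14.15
position: [0.6439, -0.0394, 0.1205]
orientation: [[-0.967, 0.254, -0.011], [0.254, 0.967, -0.003], [0.01, -0.006, -1.0]]
wrist_force: [-1.3, -0.8, 2.1]
opening: 0.0509
```

```bash
cat > log.py <<'E'
from h import *
import json,os
np.set_printoptions(precision=4,suppress=True)
s=manip.observe(); R=s['orientation']; yaw=np.degrees(np.arctan2(R[1,0],R[0,0]))
p=s['position']; m=R.T@s['moment']; 
e=[s['time_s'],173.37-yaw,s['moment'][2],m[2],s['joint_efforts'][6],*s['wrist_force'],*p]
json.dump(e,open('log.jsonl','a')); open('log.jsonl','a').write('\n')
print('t %.2f ang %.2f mz %.4f mtool %.4f j7 %.4f'%tuple(e[:5]),'F',np.round(e[5:8],1),'p',np.round(e[8:],4),'qd7 %.3f'%s['joint_velocities'][6],'j7 %.3f'%s['joints'][6],'open',s['opening'])
E
python3 log.py
```

```text
t 14.15 ang 8.07 mz 0.1141 mtool -0.1142 j7 0.5675 F [-1.3 -0.8  2.1] p [ 0.6439 -0.0394  0.1205] qd7 -0.323 j7 1.069 open 0.05094712898987535
```

>>> jog_arm(
  targets="0 0 0 1.5 1;0 0 0 3 1",
)

```text
time_s: 14.35
position: [0.6439, -0.0394, 0.1204]
orientation: [[-0.952, 0.305, -0.011], [0.305, 0.952, -0.003], [0.01, -0.007, -1.0]]
wrist_force: [-0.0, -0.1, 2.2]
opening: 0.0516
```

```bash
python3 log.py
```

```text
t 14.35 ang 11.15 mz 0.1079 mtool -0.1079 j7 0.3696 F [-0.  -0.1  2.2] p [ 0.6439 -0.0394  0.1204] qd7 -0.245 j7 1.019 open 0.05155192363606606
```

>>> jog_arm(
  targets="0 0 0 1.5 1;0 0 0 3 1",
)

```text
time_s: 14.55
position: [0.6439, -0.0394, 0.1204]
orientation: [[-0.934, 0.357, -0.011], [0.357, 0.934, -0.003], [0.009, -0.007, -1.0]]
wrist_force: [-1.0, -0.6, 1.2]
opening: 0.0515
```

```bash
python3 log.py
```

```text
t 14.55 ang 14.26 mz 0.1293 mtool -0.1303 j7 0.3877 F [-1.  -0.6  1.2] p [ 0.6439 -0.0394  0.1204] qd7 -0.243 j7 0.968 open 0.051494371979718505
```

>>> jog_arm(
  targets="0 0 0 1.5 1;0 0 0 3 1",
)

```text
time_s: 14.75
position: [0.6439, -0.0394, 0.1205]
orientation: [[-0.913, 0.407, -0.011], [0.407, 0.913, -0.003], [0.009, -0.008, -1.0]]
wrist_force: [-1.3, -0.4, 1.3]
opening: 0.0514
```

```bash
python3 log.py; python3 -c "
from h import *
snap('wrist','w11.png')"
```

```text
t 14.75 ang 17.39 mz 0.1109 mtool -0.1125 j7 0.3737 F [-1.3 -0.4  1.3] p [ 0.6439 -0.0394  0.1205] qd7 -0.241 j7 0.918 open 0.05143589623567371
```

View pics/w11.png

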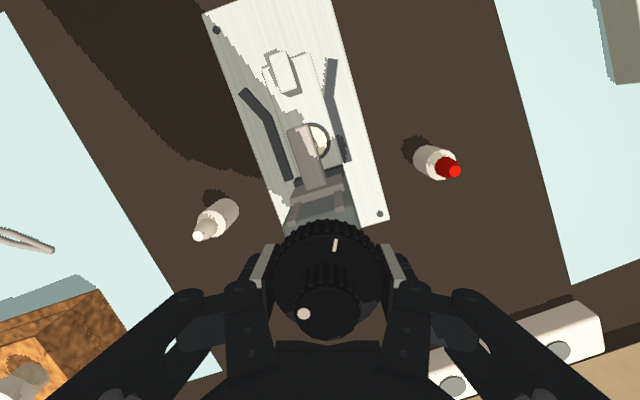

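>>> jog_arm(
  targets="0 0 0 1.5 1;0 0 0 3 1",
)

```text
time_s: 15.0
position: [0.6439, -0.0394, 0.1204]
orientation: [[-0.889, 0.458, -0.011], [0.458, 0.889, -0.003], [0.008, -0.008, -1.0]]
wrist_force: [-0.4, -1.0, 2.7]
opening: 0.0511
```

```bash
python3 log.py
```

```text
t 15.00 ang 20.60 mz 0.0865 mtool -0.0873 j7 0.4070 F [-0.4 -1.   2.7] p [ 0.6439 -0.0394  0.1204] qd7 -0.244 j7 0.865 open 0.0511463297963317
```

>>> jog_arm(
  targets="0 0 0 1.5 1;0 0 0 3 1",
)

```text
time_s: 15.2
position: [0.6439, -0.0394, 0.1204]
orientation: [[-0.863, 0.505, -0.011], [0.506, 0.863, -0.003], [0.008, -0.008, -1.0]]
wrist_force: [-0.1, -0.6, 1.1]
opening: 0.0515
```

```bash
python3 log.py
```

```text
t 15.20 ang 23.74 mz 0.1302 mtool -0.1314 j7 0.3654 F [-0.1 -0.6  1.1] p [ 0.6439 -0.0394  0.1204] qd7 -0.241 j7 0.814 open 0.05154358053007437
```

>>> jog_arm(
  targets="0 0 0 1.5 1;0 0 0 3 1",
)

```text
time_s: 15.4
position: [0.6439, -0.0394, 0.1205]
orientation: [[-0.834, 0.552, -0.011], [0.552, 0.834, -0.003], [0.007, -0.009, -1.0]]
wrist_force: [-1.3, -0.6, 1.8]
opening: 0.0513
```

```bash
python3 log.py
```

```text
t 15.40 ang 26.87 mz 0.1189 mtool -0.1194 j7 0.3645 F [-1.3 -0.6  1.8] p [ 0.6439 -0.0394  0.1205] qd7 -0.240 j7 0.763 open 0.051312526439441494
```

>>> jog_arm(
  targets="0 0 0 1.5 1;0 0 0 3 1",
)

```text
time_s: 15.6
position: [0.6439, -0.0394, 0.1204]
orientation: [[-0.802, 0.597, -0.011], [0.597, 0.803, -0.003], [0.007, -0.009, -1.0]]
wrist_force: [-1.2, 0.6, 1.9]
opening: 0.0516
```

```bash
python3 log.py
```

```text
t 15.60 ang 30.00 mz 0.1262 mtool -0.1270 j7 0.3646 F [-1.2  0.6  1.9] p [ 0.6439 -0.0394  0.1204] qd7 -0.239 j7 0.712 open 0.051637207774458585
```

>>> jog_arm(
  targets="0 0 0 1.5 1;0 0 0 3 1",
)

```text
time_s: 15.8
position: [0.6439, -0.0394, 0.1204]
orientation: [[-0.769, 0.64, -0.011], [0.64, 0.769, -0.003], [0.006, -0.01, -1.0]]
wrist_force: [-1.1, -0.3, 2.1]
opening: 0.0512
```

```bash
python3 log.py
```

```text
t 15.80 ang 33.13 mz 0.0732 mtool -0.0743 j7 0.3655 F [-1.1 -0.3  2.1] p [ 0.6439 -0.0394  0.1204] qd7 -0.239 j7 0.661 open 0.051218884531948984
```

>>> jog_arm(
  targets="0 0 0 1.5 1;0 0 0 3 1",
)

```text
time_s: 16.0
position: [0.6439, -0.0394, 0.1204]
orientation: [[-0.733, 0.681, -0.011], [0.681, 0.733, -0.003], [0.006, -0.01, -1.0]]
wrist_force: [-1.4, -1.2, 1.7]
opening: 0.051
```

```bash
python3 log.py
```

```text
t 16.00 ang 36.26 mz 0.1022 mtool -0.1030 j7 0.3652 F [-1.4 -1.2  1.7] p [ 0.6439 -0.0394  0.1204] qd7 -0.240 j7 0.610 open 0.05095156985509386
```

>>> jog_arm(
  targets="0 0 0 1.5 1;0 0 0 3 1",
)

```text
time_s: 16.2
position: [0.6439, -0.0395, 0.1204]
orientation: [[-0.694, 0.72, -0.011], [0.72, 0.694, -0.003], [0.005, -0.01, -1.0]]
wrist_force: [-1.4, -0.8, 2.2]
opening: 0.051
```

```bash
python3 log.py
```

```text
t 16.20 ang 39.40 mz 0.0967 mtool -0.0981 j7 0.3656 F [-1.4 -0.8  2.2] p [ 0.6439 -0.0395  0.1204] qd7 -0.240 j7 0.559 open 0.051032130817117285
```

>>> jog_arm(
  targets="0 0 0 1.5 1;0 0 0 3 1",
)

```text
time_s: 16.4
position: [0.6439, -0.0394, 0.1204]
orientation: [[-0.654, 0.756, -0.011], [0.757, 0.654, -0.003], [0.005, -0.01, -1.0]]
wrist_force: [-1.4, -0.3, 1.5]
opening: 0.0511
```

```bash
python3 log.py
```

```text
t 16.40 ang 42.53 mz 0.1181 mtool -0.1196 j7 0.3658 F [-1.4 -0.3  1.5] p [ 0.6439 -0.0394  0.1204] qd7 -0.240 j7 0.508 open 0.051052634062767666
```

>>> jog_arm(
  targets="0 0 0 1.5 1;0 0 0 3 1",
)

```text
time_s: 16.6
position: [0.6439, -0.0394, 0.1204]
orientation: [[-0.612, 0.791, -0.011], [0.791, 0.612, -0.003], [0.004, -0.011, -1.0]]
wrist_force: [-1.7, -0.5, 1.9]
opening: 0.0513
```

```bash
python3 log.py
```

```text
t 16.60 ang 45.66 mz 0.1596 mtool -0.1609 j7 0.3659 F [-1.7 -0.5  1.9] p [ 0.6439 -0.0394  0.1204] qd7 -0.239 j7 0.457 open 0.051347341422935
```

>>> jog_arm(
  targets="0 0 0 1 1;0 0 0 2 1",
)

```text
time_s: 16.8
position: [0.6439, -0.0394, 0.1204]
orientation: [[-0.582, 0.813, -0.011], [0.813, 0.582, -0.003], [0.004, -0.011, -1.0]]
wrist_force: [-0.9, -0.1, 2.2]
opening: 0.0508
```

```bash
python3 log.py
```

```text
t 16.80 ang 47.75 mz 0.1123 mtool -0.1129 j7 0.1659 F [-0.9 -0.1  2.2] p [ 0.6439 -0.0394  0.1204] qd7 -0.159 j7 0.423 open 0.050823115787919614
```

>>> jog_arm(
  targets="0 0 0 1 1;0 0 0 2 1",
)

```text
time_s: 17.0
position: [0.6439, -0.0395, 0.1204]
orientation: [[-0.552, 0.833, -0.011], [0.834, 0.552, -0.003], [0.003, -0.011, -1.0]]
wrist_force: [-1.2, -1.1, 1.9]
opening: 0.0513
```

```bash
python3 log.py
```

```text
t 17.00 ang 49.83 mz 0.1068 mtool -0.1080 j7 0.2087 F [-1.2 -1.1  1.9] p [ 0.6439 -0.0395  0.1204] qd7 -0.161 j7 0.389 open 0.051281462312585666
```

>>> jog_arm(
  targets="0 0 0 1 1;0 0 0 2 1",
)

```text
time_s: 17.2
position: [0.6439, -0.0394, 0.1204]
orientation: [[-0.522, 0.853, -0.011], [0.853, 0.522, -0.003], [0.003, -0.011, -1.0]]
wrist_force: [-0.9, -0.6, 2.3]
opening: 0.0516
```

```bash
python3 log.py
```

```text
t 17.20 ang 51.91 mz 0.0942 mtool -0.0954 j7 0.2092 F [-0.9 -0.6  2.3] p [ 0.6439 -0.0394  0.1204] qd7 -0.160 j7 0.355 open 0.051601384396564066
```

>>> jog_arm(
  targets="0 0 0 1 1;0 0 0 2 1",
)

```text
time_s: 17.4
position: [0.6439, -0.0394, 0.1205]
orientation: [[-0.49, 0.871, -0.011], [0.871, 0.49, -0.003], [0.003, -0.011, -1.0]]
wrist_force: [-0.8, -0.5, 2.3]
opening: 0.0512
```

```bash
python3 log.py
```

```text
t 17.40 ang 54.00 mz 0.0940 mtool -0.0945 j7 0.2082 F [-0.8 -0.5  2.3] p [ 0.6439 -0.0394  0.1205] qd7 -0.160 j7 0.321 open 0.051218836760568216
```

>>> jog_arm(
  targets="0 0 0 1 1;0 0 0 2 1",
)

```text
time_s: 17.6
position: [0.6439, -0.0395, 0.1204]
orientation: [[-0.458, 0.889, -0.011], [0.889, 0.458, -0.003], [0.002, -0.011, -1.0]]
wrist_force: [-0.8, -0.3, 2.2]
opening: 0.051
```

```bash
python3 log.py
```

```text
t 17.60 ang 56.09 mz 0.1237 mtool -0.1245 j7 0.2079 F [-0.8 -0.3  2.2] p [ 0.6439 -0.0395  0.1204] qd7 -0.160 j7 0.287 open 0.05098625747639386
```

>>> jog_arm(
  targets="0 0 0 1 1;0 0 0 2 1",
)

```text
time_s: 17.8
position: [0.6439, -0.0395, 0.1204]
orientation: [[-0.426, 0.905, -0.011], [0.905, 0.426, -0.003], [0.002, -0.011, -1.0]]
wrist_force: [-2.1, -1.1, 1.9]
opening: 0.0508
```

```bash
python3 log.py
```

```text
t 17.80 ang 58.18 mz 0.1166 mtool -0.1176 j7 0.2078 F [-2.1 -1.1  1.9] p [ 0.6439 -0.0395  0.1204] qd7 -0.162 j7 0.253 open 0.050760099560804274
```

>>> jog_arm(
  targets="0 0 0 1 1;0 0 0 2 1",
)

```text
time_s: 18.0
position: [0.6439, -0.0395, 0.1205]
orientation: [[-0.392, 0.92, -0.011], [0.92, 0.392, -0.003], [0.001, -0.011, -1.0]]
wrist_force: [-1.3, -1.0, 1.4]
opening: 0.0512
```

```bash
python3 log.py
```

```text
t 18.00 ang 60.27 mz 0.1012 mtool -0.1024 j7 0.2013 F [-1.3 -1.   1.4] p [ 0.6439 -0.0395  0.1205] qd7 -0.159 j7 0.219 open 0.05119666591407064
```

```bash
python3 - <<'E'
from h import *
im,c=snap('side','s12.png'); im2,c2=snap('wrist','w12.png'); 
import cv2
im=cv2.imread('pics/s12.png'); a=cv2.resize(im[190:260,260:345],None,fx=8,fy=8,interpolation=cv2.INTER_CUBIC); cv2.imwrite('pics/s12c.png',a)
E
python3 log.py
```

```text
t 18.10 ang 60.24 mz -0.0900 mtool 0.0893 j7 -0.1741 F [-1.  -0.1  1.5] p [ 0.6439 -0.0394  0.1204] qd7 0.019 j7 0.219 open 0.05110051711299685
```

View pics/s12c.png

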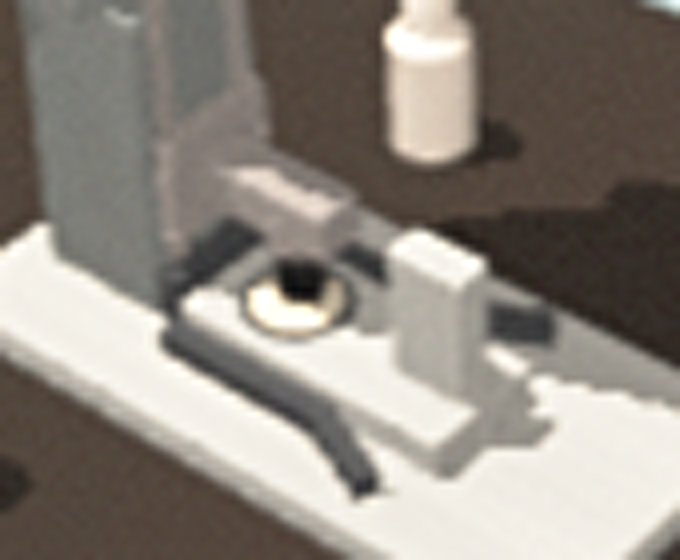

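View pics/w12.png

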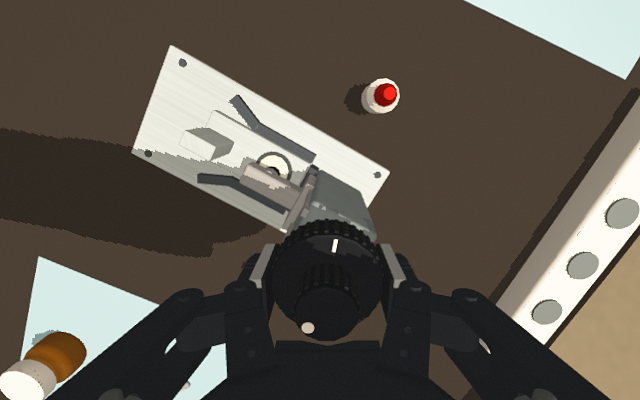

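```bash
python3 - <<'E'
from h import *
np.set_printoptions(precision=4,suppress=True)
w=viewer.calibration('wrist'); print('dot now',atz(w,(307,327.5),.17))
im=cv2.imread('pics/w12.png')
# expected pixel of the dot from earlier
print(proj(w,[[.6384,-.0467,.17],[.6397,-.0478,.17]]))
c=viewer.calibration('side')
u=np.array([np.cos(-.117),np.sin(-.117),0]);v=np.array([-u[1],u[0],0])
o=.6422*u+.0366*v
# predicted pad bottom (14 wide) and disc in side image at various z
for z in (.035,.03,.028,.026,.024): print(z,(proj(c,[o-.055*u+[0,0,z]])-[260,190])*8+3.5)
E
```

```text
dot now [ 0.6392 -0.0489  0.17  ]
[[307.195  322.6307]
 [309.1814 325.7865]]
0.035 [[304.7774 272.1943]]
0.03 [[305.6245 286.5514]]
0.028 [[305.9618 292.2675]]
0.026 [[306.2982 297.9685]]
0.024 [[306.6337 303.6544]]
```

>>> jog_arm(
  targets="0 0 0 1 1;0 0 0 2 1",
)

```text
time_s: 18.3
position: [0.6439, -0.0394, 0.1204]
orientation: [[-0.359, 0.933, -0.011], [0.933, 0.359, -0.003], [0.001, -0.012, -1.0]]
wrist_force: [-1.0, -1.1, 1.4]
opening: 0.0512
```

```bash
python3 log.py
```

```text
t 18.30 ang 62.32 mz 0.1045 mtool -0.1052 j7 0.2457 F [-1.  -1.1  1.4] p [ 0.6439 -0.0394  0.1204] qd7 -0.165 j7 0.185 open 0.05123297942679392
```

>>> jog_arm(
  targets="0 0 0 1 1;0 0 0 2 1",
)

```text
time_s: 18.5
position: [0.6439, -0.0395, 0.1204]
orientation: [[-0.325, 0.946, -0.011], [0.946, 0.325, -0.003], [0.0, -0.012, -1.0]]
wrist_force: [-1.4, -1.3, 2.2]
opening: 0.0513
```

```bash
python3 log.py
```

```text
t 18.50 ang 64.40 mz 0.1447 mtool -0.1454 j7 0.1701 F [-1.4 -1.3  2.2] p [ 0.6439 -0.0395  0.1204] qd7 -0.160 j7 0.151 open 0.051303396421886124
```

>>> jog_arm(
  targets="0 0 0 1 1;0 0 0 2 1",
)

```text
time_s: 18.7
position: [0.6439, -0.0395, 0.1204]
orientation: [[-0.29, 0.957, -0.011], [0.957, 0.29, -0.003], [0.0, -0.012, -1.0]]
wrist_force: [-0.5, -0.1, 1.3]
opening: 0.0512
```

```bash
python3 log.py
```

```text
t 18.70 ang 66.49 mz 0.1784 mtool -0.1794 j7 0.1507 F [-0.5 -0.1  1.3] p [ 0.6439 -0.0395  0.1204] qd7 -0.158 j7 0.117 open 0.05123708992107908
```

>>> jog_arm(
  targets="0 0 0 1 1;0 0 0 2 1",
)

```text
time_s: 18.9
position: [0.6439, -0.0395, 0.1205]
orientation: [[-0.255, 0.967, -0.011], [0.967, 0.255, -0.003], [-0.0, -0.011, -1.0]]
wrist_force: [-1.2, -0.8, 1.4]
opening: 0.0511
```

```bash
python3 log.py
```

```text
t 18.90 ang 68.58 mz 0.1686 mtool -0.1698 j7 0.1343 F [-1.2 -0.8  1.4] p [ 0.6439 -0.0395  0.1205] qd7 -0.163 j7 0.083 open 0.051061602726406516
```

>>> jog_arm(
  targets="0 0 0 0 1;0 0 0 0 1;0 0 0 0 1",
)

```text
time_s: 19.2
position: [0.6439, -0.0395, 0.1205]
orientation: [[-0.255, 0.967, -0.011], [0.967, 0.255, -0.003], [-0.0, -0.011, -1.0]]
wrist_force: [-1.4, -0.3, 2.1]
opening: 0.0511
```

```bash
python3 log.py
```

```text
t 19.20 ang 68.58 mz -0.0164 mtool 0.0153 j7 0.0468 F [-1.4 -0.3  2.1] p [ 0.6439 -0.0395  0.1205] qd7 0.000 j7 0.083 open 0.05113593907130007
```

>>> jog_arm(
  targets="0 0 0 0 0.5;0 0 0 0 0.2;0 0 0 0 0;0 0 0 0 0;0 0 0 0 0",
)

```text
time_s: 19.7
position: [0.6439, -0.0394, 0.1204]
orientation: [[-0.255, 0.967, -0.011], [0.967, 0.255, -0.003], [-0.0, -0.012, -1.0]]
wrist_force: [-0.8, -0.5, -0.2]
opening: 0.0855
```

```bash
python3 log.py; python3 - <<'E'
from h import *
snap('wrist','w13.png'); snap('side','s13.png')
import cv2
im=cv2.imread('pics/s13.png'); a=cv2.resize(im[190:260,260:345],None,fx=8,fy=8,interpolation=cv2.INTER_CUBIC); cv2.imwrite('pics/s13c.png',a)
E
```

```text
t 19.70 ang 68.57 mz 0.0098 mtool -0.0096 j7 0.0006 F [-0.8 -0.5 -0.2] p [ 0.6439 -0.0394  0.1204] qd7 -0.001 j7 0.083 open 0.08553795716001951
```

View pics/w13.png

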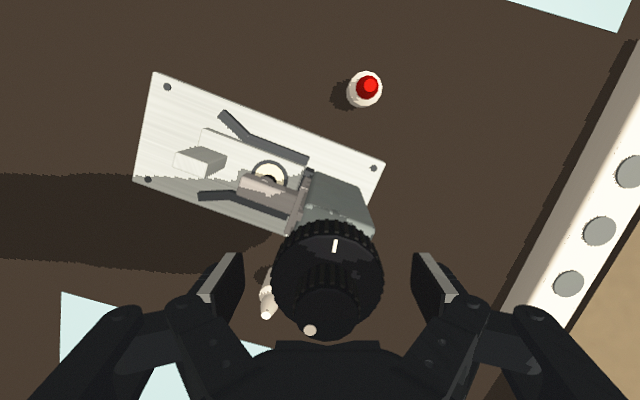

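View pics/s13c.png

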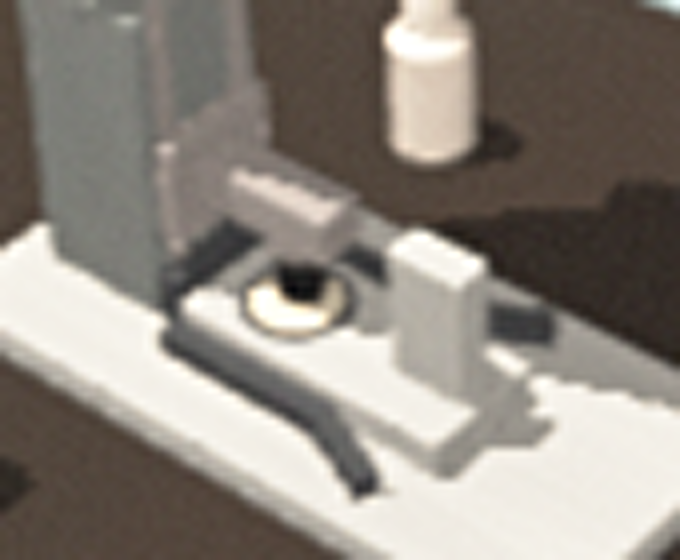

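The fingers are open, and the ring's index line is still at (335,246), so it did not spring back. The pad is in the same place on the disc as in the previous side picture, while the foot arm sits lower, which means the spring is loaded. I'll retreat upwards.

>>> jog_arm(
  targets="0 0 -10 0 0;0 0 -30 0 0;0 0 -60 0 0;0 0 -100 0 0;0 0 -130 0 0;0 0 -130 0 0",
)

```text
time_s: 20.4
position: [0.6473, -0.0386, 0.2565]
orientation: [[-0.255, 0.967, -0.003], [0.967, 0.255, -0.003], [-0.003, -0.004, -1.0]]
wrist_force: [-0.0, 0.4, -0.2]
opening: 0.0853
```

```bash
python3 - <<'E'
from h import *
import pickle
snap('wrist','w14.png'); im,c=snap('wrist','w14.png'); snap('side','s14.png'); snap('scene','c14.png')
pickle.dump(c,open('cal14.pkl','wb'))
s=manip.observe(); print(s['time_s'],s['position'],s['wrist_force'])
for n in ['slidebox','dropper1','jar','tweezers']:
    cc=viewer.calibration('scene')
    for d in spotter.recognise('scene',n)[:2]: print(n,round(d['score'],2),towld(cc,d['location']).round(4))
E
```

```text
20.6 [ 0.64486835 -0.03908636  0.24960545] [-0.17984454  0.11875055 -0.11655274]
slidebox 0.86 [0.6234 0.2313 0.0281]
slidebox 0.66 [ 0.5865 -0.0454  0.057 ]
dropper1 0.52 [0.6503 0.0466 0.0286]
dropper1 0.46 [ 0.6237 -0.1382  0.0317]
jar 0.72 [ 0.4448 -0.3381  0.042 ]
```

View pics/w14.png

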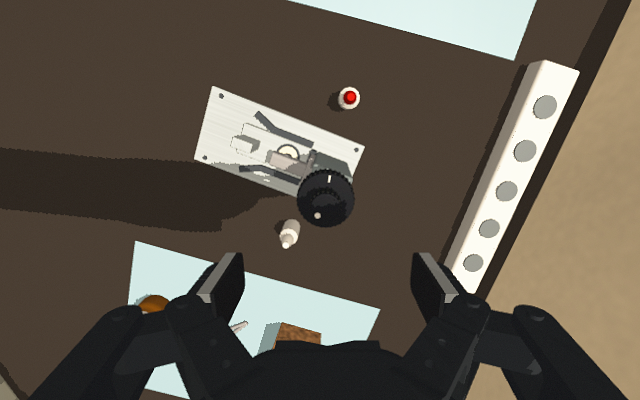

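View pics/s14.png

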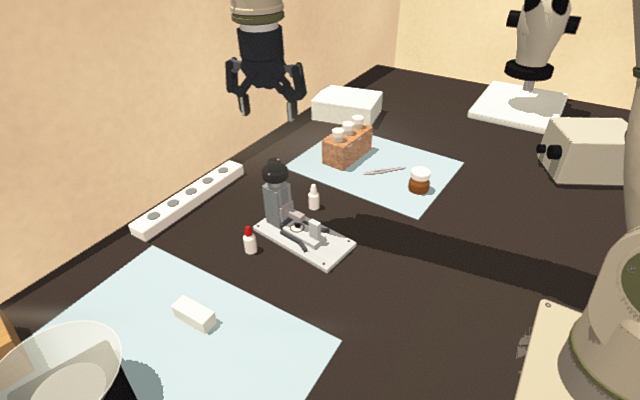

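```bash
python3 - <<'E'
import cv2
im=cv2.imread('pics/w14.png'); cv2.imwrite('pics/w14c.png',cv2.resize(im[80:235,190:370],None,fx=3.8,fy=3.8,interpolation=cv2.INTER_CUBIC))
E
```

```text
(no output)
```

View pics/w14c.png

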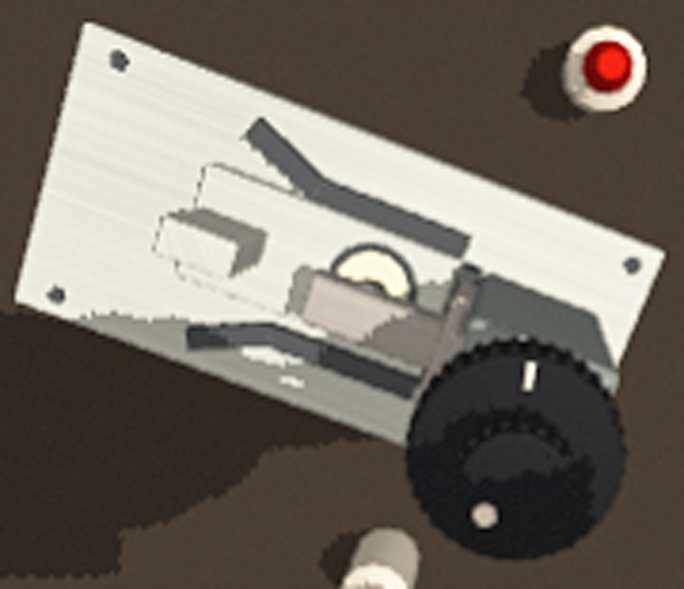

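```bash
python3 - <<'E'
from h import *
import pickle
np.set_printoptions(precision=4,suppress=True)
w=pickle.load(open('cal14.pkl','rb'))
C=lambda u,v:(190+u/3.8-.37,80+v/3.8-.37)
u=np.array([np.cos(-.117),np.sin(-.117),0]);v=np.array([-u[1],u[0],0])
print('dot',atz(w,C(484,515),.17))
for n,p,z in [('pl1',(88,22),.012),('pl2',(16,300),.012),('pl4',(665,255),.012),('carL',(207,164),.024),('carR',(177,265),.024),('ringL',(407,450),.14),('ringR',(627,450),.14)]:
    q=atz(w,C(*p),z); print(n,q,q@u,q@v)
E
```

```text
dot [ 0.6378 -0.0475  0.17  ]
pl1 [0.476  0.0293 0.012 ] 0.46929285118909303 0.08465768096986913
pl2 [ 0.4642 -0.0691  0.012 ] 0.46908425386172276 -0.014403949396488444
pl4 [0.6824 0.0049 0.012 ] 0.6771919969143003 0.08451964776282998
carL [ 0.5256 -0.0044  0.024 ] 0.5224842131418362 0.057002993488005436
carR [ 0.5214 -0.0398  0.024 ] 0.5224927528853373 0.021343724527412757
ringL [ 0.6168 -0.0468  0.14  ] 0.6180186294686947 0.025486419039395025
ringR [ 0.6689 -0.0329  0.14  ] 0.6681250637765057 0.04538219657208675
```

```bash
python3 -c "
from h import *
print(job_done())"
```

```text
the job is handed in; nothing more can be done
None
```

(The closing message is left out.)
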